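# Stack the keyed fruit tins in the rack and close its cam

### The job

Put the washed fruit tins away in the rack so the running juicer cannot shake them about: turn the red cam knob anticlockwise to open the jaw fully, stack every tin standing on the worktop on the rack's round seat with each notch down over the key below, and put the lid on top the same way. Then turn the cam clockwise until the jaw is tight against the stack. Leave the other things on the worktop where they are.

Things in the scene. Friction and masses are not known exactly. Their poses are not given: they have to be found in the camera images.
- tin_a: round aluminium tin, 110 mm across, 38 high, 0.2 kg; may be absent (None). Origin: centre of underside. Foot 97 mm across, z 0 to 6; wall z 6 to 38, 4 mm thick. Grip bar across the inside: 10 mm thick in x, 96 long in y, top at z 29; floor z 7. Red key on the rim at +x, 14 mm wide (9 at the top), 8 high. Notch in the wall's lower edge at +x, 18 mm wide, 10 high
- tin_b: a tin just like tin_a; may be absent (None). Stacked, the foot drops inside the rim below (102 mm inside), the wall rests on that rim, and the notch goes over the key: each item's origin is then 32 mm above the one below, with about 2 mm of play sideways
- tin_c: a tin just like tin_a; may be absent (None)
- tin_d: a tin just like tin_a; may be absent (None)
- tin_a_key (a point): foot of the red key on the rim of tin_a (x 53, z 38 mm in its frame)
- tin_b_key (a point): foot of the red key on the rim of tin_b (x 53, z 38 mm in its frame)
- tin_c_key (a point): foot of the red key on the rim of tin_c (x 53, z 38 mm in its frame)
- tin_d_key (a point): foot of the red key on the rim of tin_d (x 53, z 38 mm in its frame)
- lid: round aluminium lid, 110 mm across, 0.2 kg. Origin: centre of underside. Foot as on a tin (97 mm across, z 0 to 6); edge z 6 to 12, which rests on the rim below, with an 18 mm notch right through it at +x (red mark beside it on top). Black handle bar on top: 10 mm thick in x, 50 long in y, z 12 to 34. Seated, its origin is 32 mm above that of the tin below
- lid_key (a point): middle of the lid's notch (x 53, z 6 mm in its frame)
- rack: tin rack screwed to the worktop: white base 140 mm in x, y -75 to 190, 14 thick. Origin: axis of the round seat, at worktop level. Seat: a well 101 mm across, 7 deep; a seated tin's origin is 8 mm above the rack's origin and its x axis lies along the rack's x. Red key beside the well at +x, z 14 to 22. Fixed end plate, face at y -60, top z 76; jaw and cam on the +y side
- rack_key (a point): foot of the rack's red key (x 53, z 14 mm in the rack's frame); same key as on the tins
- jaw: sliding jaw of the rack: upright rubber-faced plate 80 mm wide, top 73 mm above the worktop. Origin: foot of its face. Only the cam moves it, along the rack's y: 20 mm towards the seat per rad of cam; face 80 mm from the seat's axis with the cam at 0. It meets a seated tin about 55 mm from the axis. It starts closed, in the way of the seat
- cam (a joint): quarter-turn cam with a red knob that drives the jaw, vertical axis, rad: 0 fully open, grows clockwise seen from above, ends at 1.45. It meets the stack at about 1.25 (1.1 to 1.4). Turning takes about 0.25 N m; it stays where it is left, so the jaw keeps pressing with up to about 10 N
- cam_grip (a point): grip point of the cam's knob, on its axis: 102 mm above the worktop, 132 mm from the seat's axis along the rack's +y. The knob's bar is 44 mm long, 14 thick, reaches 13 mm above and 22 below this point (a 48 mm disc lies below that); it lies along the rack's y at 0 and turns with the cam
- bowl: glass collecting bowl, 140 mm across, 65 mm high; leave alone
- funnel: steel funnel standing mouth down, 120 mm across, 115 mm high; leave alone
- cup: aluminium measuring cup, 72 mm across, 72 mm high, handle at +y; leave alone
- jug: white ceramic jug with blue twist cap, 108 mm across, 190 mm high; leave alone
- syrup: amber syrup bottle, 56 mm across, 150 mm high; leave alone
Mind the look-alikes: they are no part of the job. Leave any yellow look-alike of the tin_d alone. Leave any orange look-alike of the tin_b alone.

How it is judged:
On the way, in this order (a step that is already met when the one before it is completed fails the run):
1. the cam is turned open (value of joint cam below 0.3 rad), for 0.2 s.
2. every tin is stacked on the seat, notches down over the keys, with the lid on top (horizontal distance between each of tin_a, tin_b, tin_c, tin_d, lid and rack below 0.011 m and horizontal distance between each of tin_a_key, tin_b_key, tin_c_key, tin_d_key, lid_key and rack_key below 0.013 m and angle between each of tin_a, tin_b, tin_c, tin_d, lid's own z axis and vertical below 0.05 rad and (z of tin_a in the frame of rack between 0.005 and 0.011 m or z of tin_a in the frame of rack between 0.037 and 0.043 m or z of tin_a in the frame of rack between 0.069 and 0.075 m or z of tin_a in the frame of rack between 0.101 and 0.107 m) and (z of tin_b in the frame of rack between 0.005 and 0.011 m or z of tin_b in the frame of rack between 0.037 and 0.043 m or z of tin_b in the frame of rack between 0.069 and 0.075 m or z of tin_b in the frame of rack between 0.101 and 0.107 m) and (z of tin_c in the frame of rack between 0.005 and 0.011 m or z of tin_c in the frame of rack between 0.037 and 0.043 m or z of tin_c in the frame of rack between 0.069 and 0.075 m or z of tin_c in the frame of rack between 0.101 and 0.107 m) and (z of tin_d in the frame of rack between 0.005 and 0.011 m or z of tin_d in the frame of rack between 0.037 and 0.043 m or z of tin_d in the frame of rack between 0.069 and 0.075 m or z of tin_d in the frame of rack between 0.101 and 0.107 m) and (z of lid in the frame of rack between 0.101 and 0.107 m or z of lid in the frame of rack between 0.133 and 0.139 m)), for 0.3 s.
At the end, for the whole second after the job is handed in: All tins present and the lid on top stand upright (0.05 rad) on the seat, within 11 mm of its axis, keys in line within 13 mm, each fully down (within 3 mm); the cam is closed (above 1.0 rad) with the jaw pressing on the stack (over 1 N) (all of step 2 and value of joint cam above 1 rad and contact force between jaw and anything else above 1 N and linear speed of lid below 0.02 m/s); the robot touches nothing.
It fails at once if one of the other things on the worktop is pushed away (over 40 mm) or knocked over (distance of any of bowl, funnel, cup, jug, syrup from where it was at the start of the episode above 0.04 m or angle between any of bowl, funnel, cup, jug, syrup's own z axis and vertical above 0.5 rad).
Of tin_a, tin_b, tin_c, tin_d only 3 to 4 are there at a start; the rules pass over those that are not, and their reading is None.
At some moment in a run one of tin_a, tin_b, tin_c, tin_d, lid may be knocked a few centimetres aside while the robot is not near it.
It also fails if it takes over 210 s, if anything falls off the work surface, if the arm or the gripper's body presses on something with over 40 N, if the wrist force passes 120 N, or if a joint passes its speed limit or range.

### The arm

A 6-joint arm with a two-finger parallel gripper is mounted at the origin on the work surface. World frame = base frame: x ahead of the robot, y to its left, z up, the work surface at z = 0. Lengths are in m, angles in rad, forces in N, time in s.
With the tool pointing down it reaches from about 0.325 to 1 m from the base axis. Payload 5.1 kg.
Tool frame: the origin (TCP) lies at the very end of the fingers, on their centre line; the grasp point (between the pads) lies 19 mm behind it (r.hold_point_z is the distance from the TCP to the grasp point, in m); y points along the fingers, x is the direction in which the jaws open and shut, and the axes are right-handed (so a half turn about y gives the same grasp; the last joint's range is limited). The gripper opens to 85 mm and grips with 20 to 120 N. Pads are 22 mm wide; open, the fingers measure 114 mm over their backs; the gripper's body (76 mm by 85 mm) begins 54 mm behind the grasp point. The pads swing forward as they close: fully open they stand 13 mm farther back than shut.
Start: joints at [1.191, 0.124, 1.65, -0, 1.367, -0.083], TCP at [0.19, 0.622, 0.231] pointing down, gripper open.
Joint ranges: [-2.61, 2.61], [-1.02, 2.33], [0.03, 2.71], [-1.35, 4.49], [0.32, 2.68], [-2.91, 2.91]. Speed limits (rad/s): [2.57, 2.57, 3.14, 3.14, 3.14, 3.14].

### API

Orientations are given as a unit quaternion [x, y, z, w].
In Python, from workcell import r gives the robot as it stands. The module is installed in compiled form; this text tells all that it offers.
- The arm moves only by the shell command python3 -m creep 'ROWS' [FORCE]. ROWS is JSON, a list of rows, each a list of 7 numbers: the turn, a rotation vector about the world's x, y, z scaled (see below), then the shift along the world's x, y, z scaled (see below), then the gripper command: -1 is shut, 1 is fully open, values between are in proportion. A call has exactly 8 rows; each row is the pose to reach, as a shift and turn from the pose measured when the call began, turning the shorter way round; what a row does not reach only later rows make up. The controller multiplies each number of a shift by 100 mm and each number of a turn by 180 degrees. A row lasts 1/10 s, in which the tool goes at most 50 mm and 8.59 degrees, less where a joint would pass 70% of its speed; a pose out of reach is approached as far as the arm can. A call with a number of a shift or a turn outside -1 to 1 is refused whole. A call with a gripper value outside its range is refused whole. The fingers move at their own pace and stop on an object; FORCE is the grip in N (left out, the last holds). Time passes only in rows, so rows that repeat a pose let the fingers close, or fill a call up. It gives the time, the measured TCP pose, the force and the opening at its end, in the units of the state.
- r.get_state(): the state, without advancing time (a new reading comes with each control period).
- r.snapshot(name): name is "scene" or "top" or "wrist"; returns a dict with "color" (384x512x3 uint8, blue, green, red), "z_map" (384x512 float32, m along the optical axis (not along the pixel's ray), 0 where there is no reading), "fx", "fy", "cx", "cy" (pixels), "k1" (the pictures are not rectified: a ray, as slopes to the right and down, at radius r is drawn at 1 + k1 r^2 times it, then the intrinsics apply), "view" (4x4, takes a point from world to camera coordinates); the wrist camera has in their place "T_tool_cam" (4x4, takes a point from camera to tool coordinates, whose origin is the TCP and whose axes are the tool frame's). Camera axes: x right, y up, looking along -z (the intrinsics and any distortion apply to the point x, -y, -z); pixel columns grow to the right and rows downward; lengths in m; the calibration is good to about 2 mm. A picture is of the moment at which its call begins: read the wrist's pose just before it.
- r.sign_off(): hands the job in, once; it reports no verdict.
The state is a dict: "time_s": time; "joint_positions": joint angles; "qd": joint speeds; "effort": joint torques, N m; "tool_pos": TCP position; "tool_rot": TCP orientation; "contact_force": force on the tool from outside, world axes, zero at the start; "wrist_torque": the same for the moment, N m; "width": finger opening in m.
Only numpy, scipy, OpenCV 4.12 (cv2) and the standard library are available. Lean on these libraries where they do the work, as an engineer would, in place of code of your own. Each camera call takes 0.05 s, during which the arm holds its last target. There are 200 camera calls.

## Working session

There is one attempt and no reset: what is moved stays moved. The work goes in short steps, Python scripts to look and compute and a shell command to move; the robot and the scene stay as the last step left them, time stands still between calls to the robot, and variables do not carry over. Pictures are saved under pics/ and viewed, about 12 in all and at most 16, crops included, and the job is handed in when it is done.

```bash
mkdir -p pics; cat > h.py <<'E'
import numpy as np, cv2
from workcell import r
from scipy.spatial.transform import Rotation as R
def snap(n):
    st=r.get_state(); s=r.snapshot(n)
    if n=="wrist":
        T=np.eye(4);T[:3,:3]=R.from_quat(st["tool_rot"]).as_matrix();T[:3,3]=st["tool_pos"]
        s["c2w"]=T@np.array(s["T_tool_cam"])
    else: s["c2w"]=np.linalg.inv(np.array(s["view"]))
    return s
def rays(s,uv):
    uv=np.asarray(uv,float).reshape(-1,2)
    d=(uv-[s["cx"],s["cy"]])/[s["fx"],s["fy"]]
    u=d.copy()
    for _ in range(20): u=d/(1+s["k1"]*(u**2).sum(1,keepdims=True))
    c=np.c_[u[:,0],-u[:,1],-np.ones(len(u))]
    return c
def onplane(s,uv,z):
    c=rays(s,uv)@s["c2w"][:3,:3].T; o=s["c2w"][:3,3]
    return o+c*((z-o[2])/c[:,2])[:,None]
def cloud(s):
    h,w=s["z_map"].shape; v,u=np.mgrid[:h,:w]
    c=rays(s,np.c_[u.ravel(),v.ravel()])*s["z_map"].reshape(-1,1)
    return (c@s["c2w"][:3,:3].T+s["c2w"][:3,3]).reshape(h,w,3)
def redmask(s):
    h=cv2.cvtColor(s["color"],cv2.COLOR_BGR2HSV)
    return (((h[...,0]<8)|(h[...,0]>172))&(h[...,1]>130)&(h[...,2]>60)).astype(np.uint8)
def blobs(m,mn=8):
    n,l,st,c=cv2.connectedComponentsWithStats(m.astype(np.uint8))
    return [(c[i],st[i,4],l==i) for i in range(1,n) if st[i,4]>=mn]
E
python3 - <<'E'
from h import *
a=snap("top");b=snap("scene")
cv2.imwrite("pics/top.png",a["color"]);cv2.imwrite("pics/scene.png",b["color"])
for s in(a,b):
    P=cloud(s);print(s["c2w"][:3,3].round(3),(s["z_map"]>0).mean())
    for c,n,m in blobs(redmask(s)):
        q=P[m&(s["z_map"]>0)]
        print(c.round(),n,np.median(q,0).round(3) if len(q) else None)
E
```

```text
[ 0.258 -0.     1.775] 0.9960835774739584
[252. 202.] 37 [0.498 0.026 0.117]
[ 1.302 -0.525  1.373] 0.9962412516276041
[250. 187.] 45 [0.506 0.02  0.11 ]
```

View pics/top.png

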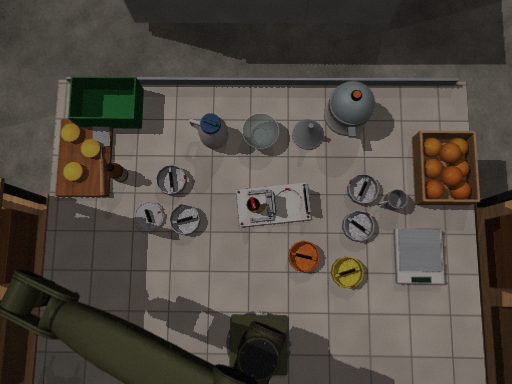

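View pics/scene.png

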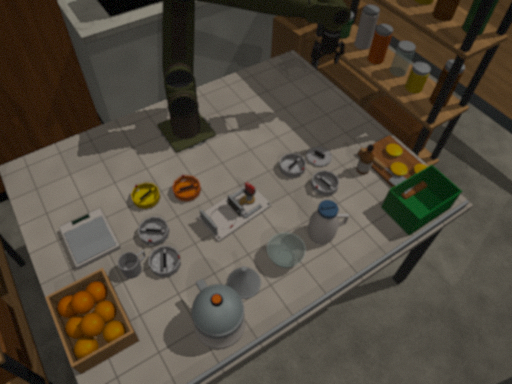

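Top view: four plain tins at (171,180), (185,220), (362,190), (358,227). The lid is at (150,215) and the rack runs (237–310, 185–225) with its knob at (253,204). The orange (305,257) and yellow (347,272) tins are look-alikes.

```bash
python3 - <<'E'
from h import *
s=snap("top");P=cloud(s)
for n,c,z in [("A",(171,180),.04),("B",(185,220),.04),("C",(362,190),.04),("D",(358,227),.04),("lid",(150,215),.015),("or",(305,257),.04),("ye",(347,272),.04),("cup",(397,200),.07),("jug",(211,124),.19),("bowl",(262,132),.065),("syr",(118,172),.15),("fun",(308,128),.115),("knob",(255,205),.115)]:
    print(n,onplane(s,[c],z)[0].round(3))
for n,p in [("r",[(238,190),(307,184),(311,219),(241,226)])]: print(onplane(s,p,.014).round(3))
c=np.hstack([s["color"][160:240,125:215],s["color"][160:240,225:320],s["color"][160:240,330:415]])
c=cv2.resize(c,None,fx=2.9,fy=2.9,interpolation=cv2.INTER_CUBIC);cv2.imwrite("pics/top2.png",cv2.convertScaleAbs(c,alpha=1.6))
# red-ish weak
h=cv2.cvtColor(s["color"],cv2.COLOR_BGR2HSV)
m=(((h[...,0]<8)|(h[...,0]>170))&(h[...,1]>70)&(h[...,2]>50)).astype(np.uint8)
for c,n,_ in blobs(m,1):print(c.round(1),n,onplane(s,[c],.04)[0].round(3))
st=r.get_state();print(st)
print(r.hold_point_z, snap("wrist")["T_tool_cam"])
E
```

```text
A [0.589 0.33  0.04 ]
B [0.44  0.273 0.04 ]
C [ 0.557 -0.377  0.04 ]
D [ 0.421 -0.359  0.04 ]
lid [0.46  0.408 0.015]
or [ 0.31  -0.166  0.04 ]
ye [ 0.259 -0.316  0.04 ]
cup [ 0.517 -0.495  0.07 ]
jug [0.759 0.17  0.19 ]
bowl [ 0.769 -0.007  0.065]
syr [0.595 0.496 0.15 ]
fun [ 0.77  -0.173  0.115]
knob [0.487 0.016 0.115]
[[ 0.558  0.081  0.014]
 [ 0.583 -0.178  0.014]
 [ 0.451 -0.192  0.014]
 [ 0.422  0.068  0.014]]
[361.  93.] 1 [ 0.932 -0.383  0.04 ]
[184.  176.5] 4 [0.603 0.282 0.04 ]
[350.2 181.5] 8 [ 0.589 -0.335  0.04 ]
[286.5 188.5] 8 [ 0.561 -0.1    0.04 ]
[252.5 202.4] 45 [0.508 0.026 0.04 ]
[180.2 204.6] 9 [0.497 0.292 0.04 ]
[158.6 211.8] 8 [0.469 0.371 0.04 ]
[367.3 213.3] 9 [ 0.471 -0.395  0.04 ]
[300.5 270.2] 8 [ 0.263 -0.15   0.04 ]
[352.8 286.4] 5 [ 0.208 -0.335  0.04 ]
{'time_s': 0.15, 'joint_positions': array([ 1.19138740e+00,  1.24351606e-01,  1.65135265e+00,  8.42803225e-06,
        1.36749071e+00, -8.26105527e-02]), 'qd': array([-6.82328811e-04, -1.78580918e-03, -4.92257180e-03,  1.94754590e-04,
       -5.95171945e-04, -3.63864862e-05]), 'effort': array([ 2.57141019e-04, -4.24227011e+01, -3.66013169e+01, -6.78342417e-05,
        4.68449114e-03, -5.17627839e-06]), 'tool_pos': array([0.18995738, 0.6211347 , 0.23034232]), 'tool_rot': array([ 0.56872799,  0.42009315, -0.42105953, -0.56813651]), 'contact_force': array([-0.36010958,  0.09852448, -0.33332542]), 'wrist_torque': array([ 0.01596351,  0.05863523, -0.04562707]), 'width': 0.08547352745919029}
0.0187 [[ 9.99999358e-01 -5.67006909e-04  9.81079674e-04  2.60797019e-04]
 [ 1.10916752e-03  3.12634232e-01 -9.49872942e-01 -1.42267791e-01]
 [ 2.31865431e-04  9.49873421e-01  3.12634660e-01  7.96456098e-02]
 [ 0.00000000e+00  0.00000000e+00  0.00000000e+00  1.00000000e+00]]
```

View pics/top2.png

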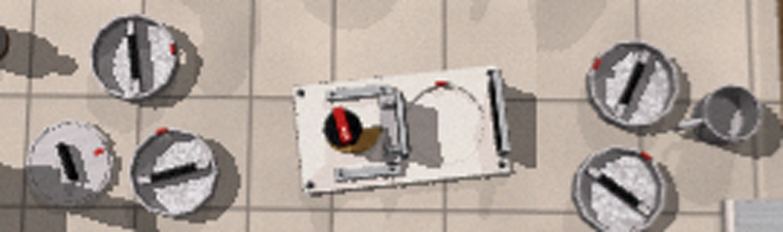

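```bash
python3 -m creep '[[0,0,-0.06,0.25,-0.5,0.2,1],[0,0,-0.1,0.5,-1,0.2,1],[0,0,-0.134,0.5,-1,0.2,1],[0,0,-0.134,0.5,-1,0.2,1],[0,0,-0.134,0.5,-1,0.2,1],[0,0,-0.134,0.5,-1,0.2,1],[0,0,-0.134,0.5,-1,0.2,1],[0,0,-0.134,0.5,-1,0.2,1]]'
for i in 1 2 3 4 5; do python3 -m creep '[[0,0,-0.06,0.25,-0.5,0,1],[0,0,-0.1,0.5,-1,0,1],[0,0,-0.134,0.5,-1,0,1],[0,0,-0.134,0.5,-1,0,1],[0,0,-0.134,0.5,-1,0,1],[0,0,-0.134,0.5,-1,0,1],[0,0,-0.134,0.5,-1,0,1],[0,0,-0.134,0.5,-1,0,1]]' >/dev/null; done
python3 - <<'E'
from h import *
st=r.get_state();print(st["time_s"],st["tool_pos"],st["tool_rot"],st["joint_positions"])
s=snap("wrist");cv2.imwrite("pics/w1.png",s["color"]);P=cloud(s)
for c,n,m in blobs(redmask(s),30):
    q=P[m&(s["z_map"]>0)]; print(c.round(),n,np.median(q,0).round(3) if len(q) else 0)
print(s["fx"],s["k1"])
E
```

```text
time_s: 1.0
tool_pos: [0.2395, 0.5218, 0.2502]
tool_rot: [0.644, 0.292, -0.294, -0.643]
contact_force: [0.6, -0.0, -0.3]
width: 0.0851
5.0 [0.48777312 0.0253747  0.25006387] [-0.57496823  0.41143966 -0.41006903  0.5761704 ] [-0.05938755 -0.25435724  1.97838333  0.00249939  1.41830515  1.17988709]
[22. 74.] 52 [0.496 0.29  0.045]
[379. 129.] 36 [ 0.565 -0.1    0.021]
[260. 163.] 691 [0.503 0.026 0.114]
[322. 348.] 44 [ 0.264 -0.149  0.042]
318.0315412738339 -0.036607536451554686
```

View pics/w1.png

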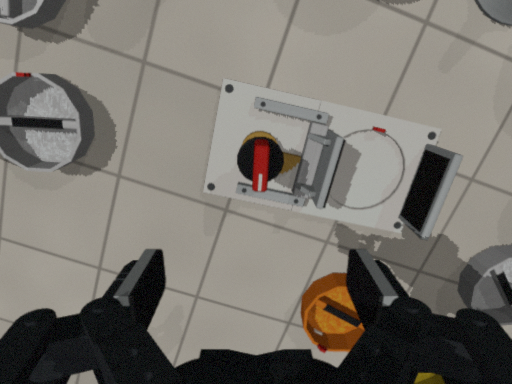

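The wrist view shows the red knob bar from (262,138) to (260,190), the seat well around (367,170), its red key at (379,129), and the base corner screws at (229,88), (432,135), (397,225) and (210,186).

```bash
python3 - <<'E'
from h import *
s=snap("wrist")
q=onplane(s,[(229,88),(432,135),(397,225),(210,186)],.014);print(q.round(4))
ym=(q[0]+q[3])/2-(q[1]+q[2])/2; ymh=np.arctan2(ym[1],ym[0]); xm=(q[0]+q[1])/2-(q[2]+q[3])/2
print("heads y,x",np.degrees(ymh),np.degrees(np.arctan2(xm[1],xm[0])),np.linalg.norm(ym),np.linalg.norm(xm))
hx=(ymh-np.pi/2+np.arctan2(xm[1],xm[0]))/2; ex=np.array([np.cos(hx),np.sin(hx)]);ey=np.array([-ex[1],ex[0]])
o=q.mean(0)[:2]-ey*.0575; print("rack from screws",o,np.degrees(hx))
m=redmask(s)
for z,(c,n,mm) in [(.018,max([b for b in blobs(m,20) if 340<b[0][0]<420 and b[0][1]<160],key=lambda b:b[1]))]:
    k=onplane(s,[c],z)[0];print("key",k.round(4),"o from key",(k[:2]-.053*ex).round(4))
b=max(blobs(m),key=lambda b:b[1]); vu=np.argwhere(b[2]);w=onplane(s,vu[:,::-1],.115)[:,:2]
box=cv2.minAreaRect((w*1000).astype(np.float32));print(box)
P=cloud(s);t=P[b[2]&(P[...,2]>.111)][:,:2];print(cv2.minAreaRect((t*1000).astype(np.float32)))
print("cam_grip pred",o+ey*.132)
# well circle
g=s["color"]; pts=onplane(s,[(367,131),(404,160),(330,185),(352,208),(388,196),(340,145)],.014)[:,:2]
A=np.c_[2*pts,np.ones(len(pts))];x=np.linalg.lstsq(A,(pts**2).sum(1),rcond=None)[0];print("circle",x[:2],np.sqrt(x[2]+x[:2]@x[:2]))
E
```

```text
[[ 0.5511  0.0789  0.014 ]
 [ 0.5799 -0.167   0.014 ]
 [ 0.4599 -0.1804  0.014 ]
 [ 0.4317  0.0661  0.014 ]]
heads y,x 96.59276295894827 6.255741449585714 0.24782191710308668 0.12040056337069648
rack from screws [ 0.51209577 -0.10774264] 6.424252204266991
key [ 0.5646 -0.1013  0.018 ] o from key [ 0.5119 -0.1072]
((500.48480224609375, 24.968746185302734), (47.204097747802734, 13.854912757873535), 15.946101188659668)
((521.948486328125, 31.2465763092041), (92.34349060058594, 13.873140335083008), 16.485658645629883)
cam_grip pred [0.49732634 0.02342849]
circle [ 0.51283997 -0.1098048 ] 0.04792954965344474
```

```bash
python3 -m creep '[[0,0,-0.017,0.1,-0.015,-0.3,1],[0,0,-0.017,0.1,-0.015,-0.6,1],[0,0,-0.017,0.1,-0.015,-1,1],[0,0,-0.017,0.1,-0.015,-1,1],[0,0,-0.017,0.1,-0.015,-1,1],[0,0,-0.017,0.1,-0.015,-1,1],[0,0,-0.017,0.1,-0.015,-1,1],[0,0,-0.017,0.1,-0.015,-1,1]]' | head -3
python3 -m creep '[[0,0,0,0,0,-0.2,1],[0,0,0,0,0,-0.4,1],[0,0,0,0,0,-0.6,1],[0,0,0,0,0,-0.6,1],[0,0,0,0,0,-0.6,-1],[0,0,0,0,0,-0.6,-1],[0,0,0,0,0,-0.6,-1],[0,0,0,0,0,-0.6,-1]]' 40
python3 -m creep '[[0,0,0,0,0,0,-1],[0,0,0,0,0,0,-1],[0,0,0,0,0,0,-1],[0,0,0,0,0,0,-1],[0,0,0,0,0,0,-1],[0,0,0,0,0,0,-1],[0,0,0,0,0,0,-1],[0,0,0,0,0,0,-1]]'
```

```text
time_s: 5.9
tool_pos: [0.499, 0.0235, 0.1521]
tool_rot: [-0.563, 0.426, -0.427, 0.566]
time_s: 6.7
tool_pos: [0.4997, 0.0235, 0.0932]
tool_rot: [-0.563, 0.425, -0.427, 0.566]
contact_force: [-0.6, 0.2, -0.0]
width: 0.0282
time_s: 7.5
tool_pos: [0.4994, 0.0248, 0.0936]
tool_rot: [-0.562, 0.426, -0.426, 0.566]
contact_force: [-2.2, 6.3, 1.8]
width: 0.0133
```

```bash
python3 -m creep '[[0,0,0.03,-0.02,-0.01,0,-1],[0,0,0.07,-0.02,-0.01,0,-1],[0,0,0.11,-0.02,-0.01,0,-1],[0,0,0.14,-0.02,-0.01,0,-1],[0,0,0.17,-0.02,-0.01,0,-1],[0,0,0.2,-0.02,-0.01,0,-1],[0,0,0.23,-0.02,-0.01,0,-1],[0,0,0.23,-0.02,-0.01,0,-1]]'
python3 -m creep '[[0,0,0.03,0,0,0,-1],[0,0,0.06,0,0,0,-1],[0,0,0.09,0,0,0,-1],[0,0,0.12,0,0,0,-1],[0,0,0.15,0,0,0,-1],[0,0,0.18,0,0,0,-1],[0,0,0.21,0,0,0,-1],[0,0,0.21,0,0,0,-1]]'
python3 - <<'E'
from h import *
st=r.get_state();print(np.degrees(np.arctan2(*R.from_quat(st["tool_rot"]).as_matrix()[[1,0],0])),st["wrist_torque"],st["joint_positions"])
E
```

```text
time_s: 8.3
tool_pos: [0.498, 0.0266, 0.0936]
tool_rot: [-0.674, 0.199, -0.198, 0.683]
contact_force: [2.9, 12.4, -3.3]
width: 0.0131
time_s: 9.1
tool_pos: [0.496, 0.0272, 0.0936]
tool_rot: [-0.702, -0.029, 0.036, 0.711]
contact_force: [-8.7, 3.6, 5.5]
width: 0.0132
5.241194974286052 [0.24544925 0.96278566 0.1741031 ] [-0.05958402 -0.08117863  2.10236297  0.01250988  1.13232279 -0.15637361]
```

```bash
python3 -m creep '[[0,0,0,0,0,0,0.1],[0,0,0,0,0,0,0.1],[0,0,0,0,0,0,0.1],[0,0,0,0,0,0,0.1],[0,0,0.0,0,0,0.3,0.1],[0,0,0,0,0,0.6,0.1],[0,0,0,0,0,1,0.1],[0,0,0,0,0,1,0.1]]'
for i in 1 2 3; do python3 -m creep '[[0,0,0.02,-0.1,0.4,0,0.1],[0,0,0.024,-0.19,0.82,0,0.1],[0,0,0.024,-0.19,0.82,0,0.1],[0,0,0.024,-0.19,0.82,0,0.1],[0,0,0.024,-0.19,0.82,0,0.1],[0,0,0.024,-0.19,0.82,0,0.1],[0,0,0.024,-0.19,0.82,0,0.1],[0,0,0.024,-0.19,0.82,0,0.1]]'|head -2; done
cat >> h.py <<'E'
RACK=np.array([.512,-.1077]);RH=6.4
def tool():
    st=r.get_state();M=R.from_quat(st["tool_rot"]).as_matrix()
    return st["tool_pos"],np.degrees(np.arctan2(M[1,0],M[0,0])),M
def go(p,head,z=None):
    """shift in row units, and turn in row units (incl. tilt fix) to reach p (x,y,z), tool x heading head (deg)"""
    t,h,M=tool(); h=np.radians(head); c,s=np.cos(h),np.sin(h)
    G=np.array([[c,0,-s],[s,0,c],[0,-1,0]])
    print("turn",(R.from_matrix(G@M.T).as_rotvec()/np.pi).round(3),"shift",((np.array(p)-t)*10).round(3),"now",t.round(4),"head",round(np.degrees(np.arctan2(M[1,0],M[0,0])),1))
def findtin(s,near,z0=0.,bart=.029,keyz=.042,blen=None):
    """dark bar + red key near xy (world); z0 = height of tin origin"""
    hsv=cv2.cvtColor(s["color"],cv2.COLOR_BGR2HSV)
    dark=((hsv[...,2]<60)).astype(np.uint8)
    best=None
    for c,n,m in blobs(dark,60):
        p=onplane(s,[c],z0+bart)[0][:2]; d=np.hypot(*(p-near))
        if d<.04 and (best is None or n>best[1]): best=(p,n,m,c)
    red=[(onplane(s,[c],z0+keyz)[0][:2],n,c) for c,n,m in blobs(redmask(s),6)]
    red=[q for q in red if np.hypot(*(q[0]-near))<.085]
    bx=None
    if best is not None:
        vu=np.argwhere(best[2]); w=onplane(s,vu[:,::-1],z0+bart)[:,:2]*1000
        bx=cv2.minAreaRect(w.astype(np.float32)); print("bar px",best[3].round(),np.round(bx[0],1),np.round(bx[1],1),round(bx[2],1))
    for q in red: print("key",q[0].round(4),q[1],q[2].round(), "head/len from bar", None if bx is None else (round(np.degrees(np.arctan2(*(q[0]-np.array(bx[0])/1000)[::-1])),1),round(np.hypot(*(q[0]-np.array(bx[0])/1000)),4)))
E
python3 - <<'E'
from h import *
s=snap("wrist");cv2.imwrite("pics/w2.png",s["color"]);print(tool()[:2])
findtin(s,np.array([.44,.273]));findtin(s,np.array([.589,.33]));findtin(s,np.array([.46,.408]),bart=.034,keyz=.012)
E
```

```text
time_s: 9.9
tool_pos: [0.4999, 0.027, 0.2005]
tool_rot: [-0.702, -0.033, 0.032, 0.71]
contact_force: [0.1, -0.3, 1.3]
width: 0.0468
time_s: 10.7
tool_pos: [0.481, 0.1083, 0.2004]
time_s: 11.5
tool_pos: [0.4623, 0.1897, 0.2004]
time_s: 12.3
tool_pos: [0.4435, 0.2711, 0.2005]
(array([0.4434368 , 0.27118351, 0.20047732]), np.float64(17.99660493766642))
bar px [257. 163.] [444.5 276.9] [ 9.6 58.1] 15.4
key [0.4958 0.2911] 69 [312. 169.] head/len from bar (np.float64(15.6), np.float64(0.0533))
bar px [384. 173.] [571.3 308.3] [58.4 10. ] 8.1
key [0.5786 0.2556] 68 [374. 225.] head/len from bar (np.float64(-82.1), np.float64(0.0532))
bar px [317.  29.] [456.3 411.2] [50.  11.4] 22.2
key [0.4722 0.3766] 60 [315.  75.] head/len from bar (np.float64(-65.3), np.float64(0.038))
```

View pics/w2.png

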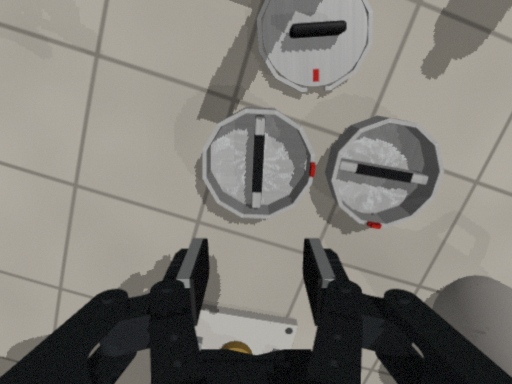

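The wrist view shows the nearest tin with its bar at (257,163) and key at (312,169). The second tin's bar is at (384,173), and it has shifted about 25 mm since the first picture. The lid's bar is at (317,29) with its mark at (315,75).

```bash
python3 -m creep '[[0,0,-0.014,0.01,0.06,-0.3,0.1],[0,0,-0.014,0.01,0.06,-0.6,0.1],[0,0,-0.014,0.01,0.06,-1,0.1],[0,0,-0.014,0.01,0.06,-1,0.1],[0,0,-0.014,0.01,0.06,-1,0.1],[0,0,-0.014,0.01,0.06,-1,0.1],[0,0,-0.014,0.01,0.06,-1,0.1],[0,0,-0.014,0.01,0.06,-1,0.1]]'|head -3
python3 -m creep '[[0,0,0,0,0,-0.3,0.1],[0,0,0,0,0,-0.6,0.1],[0,0,0,0,0,-0.88,0.1],[0,0,0,0,0,-0.88,0.1],[0,0,0,0,0,-0.88,0.1],[0,0,0,0,0,-0.88,-1],[0,0,0,0,0,-0.88,-1],[0,0,0,0,0,-0.88,-1]]' 40
python3 -m creep '[[0,0,0,0,0,0,-1],[0,0,0,0,0,0,-1],[0,0,0,0,0,0,-1],[0,0,0,0,0,0,-1],[0,0,0,0,0,0.3,-1],[0,0,0,0,0,0.6,-1],[0,0,0,0,0,1,-1],[0,0,0,0,0,1,-1]]' 40
python3 -m creep '[[0,0,0,0,0,0.4,-1],[0,0,0,0,0,0.8,-1],[0,0,0,0,0,0.8,-1],[0,0,0,0,0,0.8,-1],[0,0,0,0,0,0.8,-1],[0,0,0,0,0,0.8,-1],[0,0,0,0,0,0.8,-1],[0,0,0,0,0,0.8,-1]]' 40
python3 - <<'E'
from h import *
s=snap("wrist");cv2.imwrite("pics/w3.png",s["color"])
go([.512,-.1077,.19],6.4);t,h,M=tool()
for k in blobs(redmask(s),30):print(k[0],k[1])
findtin(s,t[:2],z0=t[2]-.012)
E
```

```text
time_s: 13.15
tool_pos: [0.4456, 0.2777, 0.1025]
tool_rot: [-0.696, -0.096, 0.094, 0.705]
time_s: 13.95
tool_pos: [0.4467, 0.2783, 0.0165]
tool_rot: [-0.696, -0.097, 0.093, 0.705]
contact_force: [-0.5, -0.4, 1.1]
width: 0.0086
time_s: 14.75
tool_pos: [0.4503, 0.2801, 0.1227]
tool_rot: [-0.695, -0.101, 0.089, 0.707]
contact_force: [1.8, 0.2, -0.7]
width: 0.0089
time_s: 15.55
tool_pos: [0.4499, 0.2799, 0.2015]
tool_rot: [-0.695, -0.101, 0.09, 0.706]
contact_force: [0.6, -0.3, -2.6]
width: 0.0088
turn [-0.005  0.005 -0.05 ] shift [ 0.619 -3.877 -0.119] now [0.4501 0.28   0.2019] head 15.5
[299.27272727  80.        ] 55
[377.84648188 279.6098081 ] 469
bar px [255. 334.] [459.  261.4] [273.1 102.4] 14.3
key [0.4425 0.3621] 55 [299.  80.] head/len from bar (np.float64(99.3), np.float64(0.102))
key [0.4982 0.2962] 469 [378. 280.] head/len from bar (np.float64(41.5), np.float64(0.0525))
```

View pics/w3.png

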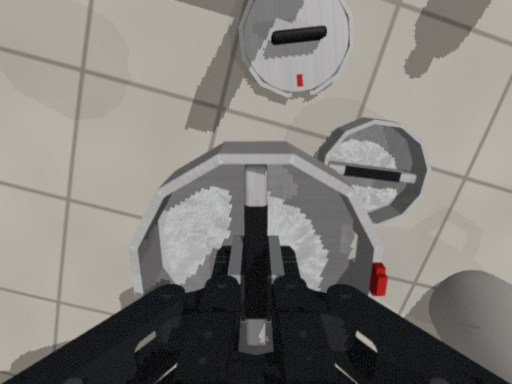

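The tin is held by its bar. The bar's far end is at (256,165) and the key at (378,280).

```bash
cat >> h.py <<'E'
def held(s,bar=True):
    """held tin in the tool frame (x: jaw dir, z: along bar): key patch and rim circle"""
    t,h,M=tool(); P=(cloud(s)-t)@M   # tool coords
    b=max(blobs(redmask(s),30),key=lambda b:b[1]); q=P[b[2]&(s["z_map"]>0)]
    top=np.percentile(q[:,1],5); k=q[q[:,1]<top+.002]
    print("key x,z mid (mm)",((np.percentile(k[:,[0,2]],5,axis=0)+np.percentile(k[:,[0,2]],95,axis=0))*500).round(1),"top y",(top*1000).round(1),len(k))
    yr=top+.008; g=P.reshape(-1,3); rad=np.hypot(g[:,0],g[:,2])
    f=g[(abs(g[:,1]-yr)<.0025)&(rad>.044)&(rad<.062)&(g[:,2]>-.02)&(redmask(s).ravel()==0)][:,[0,2]]
    x=np.linalg.lstsq(np.c_[2*f,np.ones(len(f))],(f**2).sum(1),rcond=None)[0]
    print("rim circle x,z,r (mm)",(x[:2]*1000).round(1),(np.sqrt(x[2]+x[:2]@x[:2])*1000).round(1),len(f),"origin below TCP",round((top+.008+.038-.0)*1000,1))
E
python3 - <<'E'
from h import *
held(snap("wrist"))
E
```

```text
key x,z mid (mm) [53.2 -0.1] top y -29.3 195
rim circle x,z,r (mm) [0.5 0.2] 53.1 4286 origin below TCP 16.7
```

```bash
for i in 1 2 3 4; do python3 -m creep '[[-0.001,0.001,-0.01,0.08,-0.4,0,-1],[-0.0012,0.0012,-0.0125,0.155,-0.8,0,-1],[-0.0012,0.0012,-0.0125,0.155,-0.97,0,-1],[-0.0012,0.0012,-0.0125,0.155,-0.97,0,-1],[-0.0012,0.0012,-0.0125,0.155,-0.97,0,-1],[-0.0012,0.0012,-0.0125,0.155,-0.97,0,-1],[-0.0012,0.0012,-0.0125,0.155,-0.97,0,-1],[-0.0012,0.0012,-0.0125,0.155,-0.97,0,-1]]'|sed -n 2p; done
python3 - <<'E'
from h import *
go([.512,-.1077,.1],6.4)
s=snap("wrist");cv2.imwrite("pics/w4.png",s["color"])
E
```

```text
tool_pos: [0.4656, 0.1838, 0.2021]
tool_pos: [0.481, 0.0875, 0.2021]
tool_pos: [0.4964, -0.0087, 0.2021]
tool_pos: [0.5119, -0.1049, 0.2022]
turn [-0.001  0.    -0.002] shift [ 1.000e-03 -2.800e-02 -1.022e+00] now [ 0.5119 -0.1049  0.2022] head 6.8
```

View pics/w4.png

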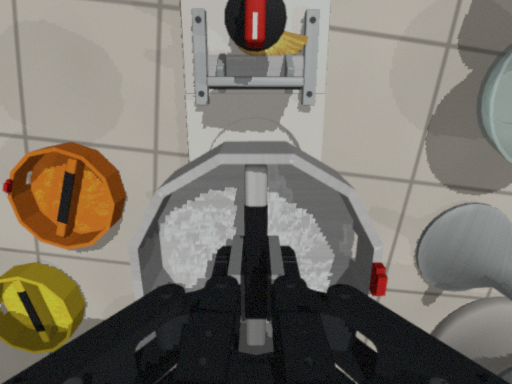

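The jaw is fully back, with the knob at (255,15) lying along the rack. The rack's centreline lines up with the held tin.

```bash
python3 -m creep '[[0,0,-0.002,0,-0.03,-0.3,-1],[0,0,-0.002,0,-0.03,-0.6,-1],[0,0,-0.002,0,-0.03,-1,-1],[0,0,-0.002,0,-0.03,-1,-1],[0,0,-0.002,0,-0.03,-1,-1],[0,0,-0.002,0,-0.03,-1,-1],[0,0,-0.002,0,-0.03,-1,-1],[0,0,-0.002,0,-0.03,-1,-1]]'|sed -n 2,4p
python3 -m creep '[[0,0,0,0,0,-0.2,-1],[0,0,0,0,0,-0.4,-1],[0,0,0,0,0,-0.55,-1],[0,0,0,0,0,-0.61,-1],[0,0,0,0,0,-0.67,-1],[0,0,0,0,0,-0.73,-1],[0,0,0,0,0,-0.78,-1],[0,0,0,0,0,-0.78,-1]]'
python3 - <<'E'
from h import *
go([.512,-.1077,.0247],6.4)
E
```

```text
tool_pos: [0.5132, -0.1084, 0.1042]
tool_rot: [-0.706, -0.041, 0.038, 0.706]
contact_force: [0.4, -0.5, -2.2]
time_s: 20.5
tool_pos: [0.5134, -0.1083, 0.0268]
tool_rot: [-0.705, -0.041, 0.038, 0.707]
contact_force: [-3.3, 1.6, 2.3]
width: 0.0087
turn [-0.001  0.001 -0.   ] shift [-0.014  0.006 -0.021] now [ 0.5134 -0.1083  0.0268] head 6.4
```

```bash
python3 -m creep '[[0,0,0,-0.01,0,-0.02,-1],[0,0,0,-0.01,0,-0.04,-1],[0,0,0,-0.01,0,-0.04,-1],[0,0,0,-0.01,0,-0.04,-0.3],[0,0,0,-0.01,0,-0.04,0.1],[0,0,0,-0.01,0,-0.04,0.1],[0,0,0,-0.01,0,-0.04,0.1],[0,0,0,-0.01,0,-0.04,0.1]]'
python3 -m creep '[[0,0,0,0,0,0.3,0.1],[0,0,0,0,0,0.6,0.1],[0,0,0,0,0,1,0.1],[0,0,0,0,0,1,0.1],[0,0,0,0,0,1,0.1],[0,0,0,0,0,1,0.1],[0,0,0,0,0,1,0.1],[0,0,0,0,0,1,0.1]]'|sed -n 2p
python3 -m creep '[[0,0,0,0,0,0.4,0.1],[0,0,0,0,0,0.8,0.1],[0,0,0,0,0,0.8,0.1],[0,0,0,0,0,0.8,0.1],[0,0,0,0,0,0.8,0.1],[0,0,0,0,0,0.8,0.1],[0,0,0,0,0,0.8,0.1],[0,0,0,0,0,0.8,0.1]]'|sed -n 2p
cat >> h.py <<'E'
def stacked(s,n):
    """check heights: n-th tin seated on rack -> floor/rim z and key"""
    P=cloud(s);z0=.008+.032*(n-1)
    findtin(s,RACK,z0=z0)
    d=np.hypot(P[...,0]-RACK[0],P[...,1]-RACK[1]); k=(abs(d-.053)<.0012)&(redmask(s)==0)&(abs(P[...,2]-z0-.038)<.015)
    q=P[k]; A=np.c_[q[:,:2]-RACK,np.ones(len(q))]; x=np.linalg.lstsq(A,q[:,2],rcond=None)[0]
    print("rim z above expected (mm)",round((x[2]-z0-.038)*1000,1),"tilt",x[:2].round(3),len(q))
E
python3 - <<'E'
from h import *
s=snap("wrist");cv2.imwrite("pics/w5.png",s["color"]);stacked(s,1)
go([.571,.308,.2],-82)
s=snap("top")
for p in ([.571,.308],[.46,.408],[.557,-.377],[.421,-.359]): findtin(s,np.array(p))
m=redmask(s)
h=cv2.cvtColor(s["color"],cv2.COLOR_BGR2HSV)
m=(((h[...,0]<8)|(h[...,0]>170))&(h[...,1]>70)&(h[...,2]>50)).astype(np.uint8)
for c,n,_ in blobs(m,3):print(c.round(1),n,onplane(s,[c],.04)[0].round(3))
E
```

```text
time_s: 21.3
tool_pos: [0.5124, -0.1083, 0.0225]
tool_rot: [-0.705, -0.041, 0.038, 0.707]
contact_force: [0.1, -0.1, 0.1]
width: 0.0472
tool_pos: [0.5115, -0.1081, 0.121]
tool_pos: [0.511, -0.108, 0.2]
bar px [257. 170.] [ 513.7 -109.2] [ 9.2 58.4] 6.4
key [ 0.5586 -0.0936] 27 [307. 164.] head/len from bar (np.float64(19.2), np.float64(0.0475))
key [ 0.5663 -0.1029] 66 [313. 174.] head/len from bar (np.float64(6.8), np.float64(0.0529))
rim z above expected (mm) -1.1 tilt [-0.029  0.028] 1197
turn [-0.001  0.001 -0.491] shift [ 5.98e-01  4.16e+00 -2.00e-03] now [ 0.5112 -0.108   0.2002] head 6.4
bar px [174. 181.] [583.6 327.5] [67.3 79.8] 86.4
bar px [362. 223.] [ 447.6 -373.9] [109.6  66.8] 51.4
[190.5 182.5] 8 [0.58  0.257 0.04 ]
[350.2 181.5] 8 [ 0.589 -0.335  0.04 ]
[252.1 202.4] 43 [0.507 0.027 0.04 ]
[158.6 211.8] 8 [0.469 0.371 0.04 ]
[367.6 213.2] 5 [ 0.472 -0.396  0.04 ]
[300.5 270.2] 8 [ 0.263 -0.15   0.04 ]
[353.  286.5] 4 [ 0.208 -0.336  0.04 ]
```

The first tin is seated. Its bar and key line up with the rack at 6.4–6.8°, and the rack key shows through its notch. Next tin.

```bash
sed -i 's/^RACK=.*/RACK=np.array([.513,-.1083]);RH=6.4/' h.py
for i in 1 2 3 4 5; do python3 -m creep '[[0,0,-0.03,0.05,0.3,0,0.1],[0,0,-0.07,0.1,0.6,0,0.1],[0,0,-0.098,0.12,0.83,0,0.1],[0,0,-0.098,0.12,0.83,0,0.1],[0,0,-0.098,0.12,0.83,0,0.1],[0,0,-0.098,0.12,0.83,0,0.1],[0,0,-0.098,0.12,0.83,0,0.1],[0,0,-0.098,0.12,0.83,0,0.1]]'|sed -n 2p; done
python3 - <<'E'
from h import *
s=snap("wrist");t,_,_=tool()
findtin(s,t[:2]); go([t[0],t[1],.0145],-82)
E
```

```text
tool_pos: [0.5233, -0.0257, 0.2005]
tool_pos: [0.5352, 0.0565, 0.2005]
tool_pos: [0.5473, 0.1387, 0.2006]
tool_pos: [0.5593, 0.2209, 0.2006]
tool_pos: [0.5714, 0.3031, 0.2007]
bar px [250. 167.] [572.  307.9] [57.5  9.3] 8.0
key [0.5794 0.2557] 69 [304. 170.] head/len from bar (np.float64(-82.0), np.float64(0.0527))
turn [0.    0.001 0.   ] shift [ 0.     0.    -1.863] now [0.5714 0.3032 0.2008] head -82.0
```

```bash
python3 -m creep '[[0,0,0,0.01,0.05,-0.3,0.1],[0,0,0,0.01,0.05,-0.6,0.1],[0,0,0,0.01,0.05,-1,0.1],[0,0,0,0.01,0.05,-1,0.1],[0,0,0,0.01,0.05,-1,0.1],[0,0,0,0.01,0.05,-1,0.1],[0,0,0,0.01,0.05,-1,0.1],[0,0,0,0.01,0.05,-1,0.1]]'|sed -n 2,3p
python3 -m creep '[[0,0,0,0,0,-0.3,0.1],[0,0,0,0,0,-0.6,0.1],[0,0,0,0,0,-0.87,0.1],[0,0,0,0,0,-0.87,0.1],[0,0,0,0,0,-0.87,0.1],[0,0,0,0,0,-0.87,-1],[0,0,0,0,0,-0.87,-1],[0,0,0,0,0,-0.87,-1]]' 40
python3 -m creep '[[0,0,0,0,0,0,-1],[0,0,0,0,0,0,-1],[0,0,0,0,0,0,-1],[0,0,0,0,0,0,-1],[0,0,0,0,0,0.3,-1],[0,0,0,0,0,0.6,-1],[0,0,0,0,0,1,-1],[0,0,0,0,0,1,-1]]' 40
python3 -m creep '[[0,0,0,0,0,0.4,-1],[0,0,0,0,0,0.8,-1],[0,0,0,0,0,0.8,-1],[0,0,0,0,0,0.8,-1],[0,0,0,0,0,0.8,-1],[0,0,0,0,0,0.8,-1],[0,0,0,0,0,0.8,-1],[0,0,0,0,0,0.8,-1]]' 40|sed -n 2p
python3 - <<'E'
from h import *
s=snap("wrist");held(s);go([.513,-.1083,.2],6.4)
E
```

```text
tool_pos: [0.5736, 0.3088, 0.1031]
tool_rot: [-0.532, 0.463, -0.465, 0.535]
time_s: 28.65
tool_pos: [0.575, 0.3093, 0.0184]
tool_rot: [-0.531, 0.462, -0.466, 0.537]
contact_force: [-0.2, -0.5, 3.7]
width: 0.0084
time_s: 29.45
tool_pos: [0.5788, 0.311, 0.1255]
tool_rot: [-0.527, 0.46, -0.468, 0.54]
contact_force: [0.9, 0.9, -1.1]
width: 0.0088
tool_pos: [0.5784, 0.3108, 0.2041]
key x,z mid (mm) [52.9 -3. ] top y -27.6 178
rim circle x,z,r (mm) [ 0.2 -2.6] 53.0 3892 origin below TCP 18.4
turn [-0.006  0.003  0.491] shift [-0.655 -4.192 -0.045] now [0.5785 0.3109 0.2045] head -82.0
```

```bash
for i in 1 2 3 4 5; do python3 -m creep '[[-0.001,0.001,0.03,-0.05,-0.3,0,-1],[-0.001,0.001,0.07,-0.1,-0.6,0,-1],[-0.001,0.001,0.098,-0.132,-0.833,0,-1],[-0.001,0.001,0.098,-0.132,-0.833,0,-1],[-0.001,0.001,0.098,-0.132,-0.833,0,-1],[-0.001,0.001,0.098,-0.132,-0.833,0,-1],[-0.001,0.001,0.098,-0.132,-0.833,0,-1],[-0.001,0.001,0.098,-0.132,-0.833,0,-1]]'|sed -n 2p; done
python3 - <<'E'
from h import *
s=snap("wrist");held(s);go([.5127,-.1055,.0584],6.4)
E
```

```text
tool_pos: [0.5654, 0.2283, 0.2045]
tool_pos: [0.5522, 0.1458, 0.2044]
tool_pos: [0.539, 0.0632, 0.2044]
tool_pos: [0.5259, -0.0194, 0.2044]
tool_pos: [0.5128, -0.1019, 0.2043]
key x,z mid (mm) [ -1.1 119.7] top y 88.7 586
rim circle x,z,r (mm) [0. 0.] 0.0 0 origin below TCP 134.7
turn [ 0.    -0.002 -0.   ] shift [-1.00e-03 -3.40e-02 -1.46e+00] now [ 0.5128 -0.1021  0.2044] head 6.4
```

```bash
python3 -m creep '[[0,-0.002,0,0,-0.03,-0.3,-1],[0,-0.002,0,0,-0.03,-0.6,-1],[0,-0.002,0,0,-0.03,-1,-1],[0,-0.002,0,0,-0.03,-1,-1],[0,-0.002,0,0,-0.03,-1,-1],[0,-0.002,0,0,-0.03,-1,-1],[0,-0.002,0,0,-0.03,-1,-1],[0,-0.002,0,0,-0.03,-1,-1]]'|sed -n 2,4p
python3 - <<'E'
from h import *
go([.5127,-.1055,.0584],6.4)
E
```

```text
tool_pos: [0.5141, -0.1054, 0.1064]
tool_rot: [0.707, 0.041, -0.039, -0.705]
contact_force: [1.3, -0.1, -3.0]
turn [ 0.     0.001 -0.   ] shift [-0.014 -0.001 -0.48 ] now [ 0.5141 -0.1054  0.1064] head 6.4
```

```bash
python3 -m creep '[[0,0,0,-0.01,0,-0.15,-1],[0,0,0,-0.01,0,-0.28,-1],[0,0,0,-0.01,0,-0.34,-1],[0,0,0,-0.01,0,-0.4,-1],[0,0,0,-0.01,0,-0.45,-1],[0,0,0,-0.01,0,-0.5,-1],[0,0,0,-0.01,0,-0.52,-1],[0,0,0,-0.01,0,-0.52,-1]]'
python3 - <<'E'
from h import *
go([.5127,-.1055,.0584],6.4)
E
```

```text
time_s: 35.95
tool_pos: [0.5128, -0.1051, 0.0598]
tool_rot: [0.706, 0.039, -0.041, -0.706]
contact_force: [-20.8, 7.3, 34.3]
width: 0.0085
turn [ 0.    -0.001 -0.   ] shift [-0.001 -0.004 -0.014] now [ 0.5128 -0.1051  0.0598] head 6.5
```

```bash
python3 -m creep '[[0,0,0,-0.01,0,0.01,-1],[0,0,0,-0.01,0,0.01,-1],[0,0,0,-0.01,0,0,-1],[0,0,0,-0.01,0,0,0.1],[0,0,0,-0.01,0,0,0.1],[0,0,0,-0.01,0,0,0.1],[0,0,0,-0.01,0,0,0.1],[0,0,0,-0.01,0,0,0.1]]'
python3 -m creep '[[0,0,0,0,0,0.3,0.1],[0,0,0,0,0,0.6,0.1],[0,0,0,0,0,1,0.1],[0,0,0,0,0,1,0.1],[0,0,0,0,0,1,0.1],[0,0,0,0,0,1,0.1],[0,0,0,0,0,1,0.1],[0,0,0,0,0,1,0.1]]'|sed -n 2p
python3 -m creep '[[0,0,0,0,0,0.4,0.1],[0,0,0,0,0,0.5,0.1],[0,0,0,0,0,0.5,0.1],[0,0,0,0,0,0.5,0.1],[0,0,0,0,0,0.5,0.1],[0,0,0,0,0,0.5,0.1],[0,0,0,0,0,0.5,0.1],[0,0,0,0,0,0.5,0.1]]'|sed -n 2p
python3 - <<'E'
from h import *
s=snap("wrist");cv2.imwrite("pics/w6.png",s["color"]);stacked(s,2)
go([.421,-.359,.22],-36)
go([.557,-.377,.22],53)
E
```

```text
time_s: 36.75
tool_pos: [0.5117, -0.1051, 0.0596]
tool_rot: [0.706, 0.039, -0.041, -0.706]
contact_force: [0.1, -0.3, 0.6]
width: 0.0469
tool_pos: [0.5109, -0.1049, 0.1581]
tool_pos: [0.5107, -0.1048, 0.2075]
bar px [258. 180.] [ 513.5 -110. ] [ 9.4 59.8] 6.3
key [ 0.5585 -0.0941] 20 [311. 175.] head/len from bar (np.float64(19.4), np.float64(0.0477))
key [ 0.5661 -0.1036] 79 [318. 186.] head/len from bar (np.float64(6.9), np.float64(0.0531))
rim z above expected (mm) -1.8 tilt [-0.     0.036] 1603
turn [-0.001 -0.002 -0.236] shift [-0.898 -2.542  0.123] now [ 0.5108 -0.1048  0.2077] head 6.5
turn [ 0.001 -0.002  0.259] shift [ 0.462 -2.722  0.123] now [ 0.5108 -0.1048  0.2077] head 6.5
```

View pics/w6.png

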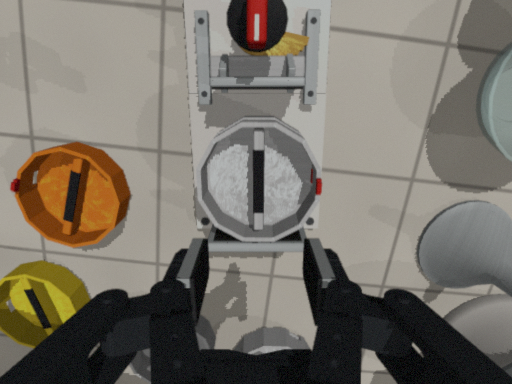

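The second tin sits squarely on the first, with its bar at (258,180), its key at (318,186), and the same pose readings as tin 1. Now the −y side tins.

```bash
for i in 1 2 3; do python3 -m creep '[[0,-0.001,0.03,0.06,-0.4,0,0.1],[0,-0.001,0.07,0.13,-0.8,0,0.1],[0,-0.001,0.086,0.154,-0.907,0,0.1],[0,-0.001,0.086,0.154,-0.907,0,0.1],[0,-0.001,0.086,0.154,-0.907,0,0.1],[0,-0.001,0.086,0.154,-0.907,0,0.1],[0,-0.001,0.086,0.154,-0.907,0,0.1],[0,-0.001,0.086,0.154,-0.907,0,0.1]]'|sed -n 2p; done
python3 - <<'E'
from h import *
s=snap("wrist");cv2.imwrite("pics/w7.png",s["color"]);t,h,_=tool();print(h)
findtin(s,np.array([.557,-.377]));findtin(s,np.array([.421,-.359])); go([t[0],t[1],.0145],53)
E
```

```text
tool_pos: [0.5262, -0.1948, 0.2078]
tool_pos: [0.5416, -0.2847, 0.2079]
tool_pos: [0.5571, -0.3747, 0.2082]
53.0180474289619
bar px [253. 174.] [ 564.8 -383.2] [ 9.9 58. ] 64.9
key [ 0.5871 -0.3353] 56 [304. 168.] head/len from bar (np.float64(65.0), np.float64(0.0529))
bar px [182.  50.] [ 428.5 -362.6] [58.7  9.7] 52.6
key [ 0.4702 -0.3945] 68 [183. 109.] head/len from bar (np.float64(-37.4), np.float64(0.0525))
turn [ 0.     0.001 -0.   ] shift [ 0.     0.    -1.936] now [ 0.5571 -0.3748  0.2081] head 53.0
```

```bash
python3 -m creep '[[0,0,0.04,0.07,-0.08,-0.2,0.1],[0,0,0.067,0.07,-0.08,-0.5,0.1],[0,0,0.067,0.07,-0.08,-1,0.1],[0,0,0.067,0.07,-0.08,-1,0.1],[0,0,0.067,0.07,-0.08,-1,0.1],[0,0,0.067,0.07,-0.08,-1,0.1],[0,0,0.067,0.07,-0.08,-1,0.1],[0,0,0.067,0.07,-0.08,-1,0.1]]'|sed -n 2,3p
python3 - <<'E'
from h import *
go([.5648,-.3832,.0140],65)
E
```

```text
tool_pos: [0.5653, -0.3837, 0.111]
tool_rot: [0.598, 0.382, -0.378, -0.594]
turn [ 0.001  0.002 -0.   ] shift [-0.005  0.005 -0.97 ] now [ 0.5653 -0.3837  0.111 ] head 65.1
```

```bash
python3 -m creep '[[0,0.001,0,-0.015,0.015,-0.3,0.1],[0,0.001,0,-0.015,0.015,-0.6,0.1],[0,0.001,0,-0.015,0.015,-0.97,0.1],[0,0.001,0,-0.015,0.015,-0.97,0.1],[0,0.001,0,-0.015,0.015,-0.97,0.1],[0,0.001,0,-0.015,0.015,-0.97,-1],[0,0.001,0,-0.015,0.015,-0.97,-1],[0,0.001,0,-0.015,0.015,-0.97,-1]]' 40
python3 -m creep '[[0,0,0,0,0,0,-1],[0,0,0,0,0,0,-1],[0,0,0,0,0,0,-1],[0,0,0,0,0,0,-1],[0,0,0,0,0,0.3,-1],[0,0,0,0,0,0.6,-1],[0,0,0,0,0,1,-1],[0,0,0,0,0,1,-1]]' 40
python3 -m creep '[[0,0,0,0,0,0.4,-1],[0,0,0,0,0,0.8,-1],[0,0,0,0,0,1,-1],[0,0,0,0,0,1,-1],[0,0,0,0,0,1,-1],[0,0,0,0,0,1,-1],[0,0,0,0,0,1,-1],[0,0,0,0,0,1,-1]]' 40|sed -n 2p
python3 - <<'E'
from h import *
s=snap("wrist");held(s);go([.513,-.1083,.22],6.4)
E
```

```text
time_s: 42.45
tool_pos: [0.5652, -0.3833, 0.0168]
tool_rot: [0.599, 0.382, -0.379, -0.593]
contact_force: [-0.0, 0.5, 4.6]
width: 0.0086
time_s: 43.25
tool_pos: [0.5685, -0.3859, 0.1241]
tool_rot: [0.603, 0.383, -0.377, -0.589]
contact_force: [1.4, 0.7, -0.1]
width: 0.0085
tool_pos: [0.5679, -0.3855, 0.2219]
key x,z mid (mm) [53.   0.5] top y -28.9 198
rim circle x,z,r (mm) [0.2 1.1] 53.2 4413 origin below TCP 17.1
turn [ 0.006  0.003 -0.326] shift [-0.55   2.773 -0.025] now [ 0.568  -0.3856  0.2225] head 65.1
```

```bash
for i in 1 2 3; do python3 -m creep '[[0.002,0.001,-0.03,-0.06,0.3,0,-1],[0.002,0.001,-0.07,-0.12,0.6,0,-1],[0.002,0.001,-0.1087,-0.183,0.922,0,-1],[0.002,0.001,-0.1087,-0.183,0.922,0,-1],[0.002,0.001,-0.1087,-0.183,0.922,0,-1],[0.002,0.001,-0.1087,-0.183,0.922,0,-1],[0.002,0.001,-0.1087,-0.183,0.922,0,-1],[0.002,0.001,-0.1087,-0.183,0.922,0,-1]]'|sed -n 2p; done
python3 - <<'E'
from h import *
go([.5131,-.1091,.0891],6.4)
E
python3 -m creep '[[0,0,0,-0.01,0.03,-0.3,-1],[0,0,0,-0.01,0.03,-0.6,-1],[0,0,0,-0.01,0.03,-0.9,-1],[0,0,0,-0.01,0.03,-0.9,-1],[0,0,0,-0.01,0.03,-0.9,-1],[0,0,0,-0.01,0.03,-0.9,-1],[0,0,0,-0.01,0.03,-0.9,-1],[0,0,0,-0.01,0.03,-0.9,-1]]'|sed -n 2,4p
python3 - <<'E'
from h import *
go([.5131,-.1091,.0891],6.4)
E
```

```text
tool_pos: [0.5498, -0.2942, 0.2224]
tool_pos: [0.5316, -0.2028, 0.2223]
tool_pos: [0.5134, -0.1114, 0.2222]
turn [-0.    -0.     0.001] shift [-0.003  0.023 -1.331] now [ 0.5134 -0.1114  0.2222] head 6.2
tool_pos: [0.5134, -0.1088, 0.134]
tool_rot: [-0.706, -0.039, 0.038, 0.706]
contact_force: [-0.2, 0.7, -3.0]
turn [-0.     0.001  0.001] shift [-0.003 -0.003 -0.449] now [ 0.5134 -0.1088  0.134 ] head 6.2
```

```bash
python3 -m creep '[[0,0.001,0.001,-0.02,0,-0.12,-1],[0,0.001,0.001,-0.02,0,-0.25,-1],[0,0.001,0.001,-0.02,0,-0.31,-1],[0,0.001,0.001,-0.02,0,-0.36,-1],[0,0.001,0.001,-0.02,0,-0.41,-1],[0,0.001,0.001,-0.02,0,-0.44,-1],[0,0.001,0.001,-0.02,0,-0.46,-1],[0,0.001,0.001,-0.02,0,-0.46,-1]]'
python3 - <<'E'
from h import *
go([.5131,-.1091,.0891],6.4)
E
```

```text
time_s: 48.1
tool_pos: [0.512, -0.109, 0.0912]
tool_rot: [-0.706, -0.039, 0.04, 0.706]
contact_force: [-9.7, 3.7, 15.5]
width: 0.0085
turn [-0. -0. -0.] shift [ 0.011 -0.001 -0.021] now [ 0.512  -0.109   0.0912] head 6.4
```

Contact at nearly full depth; press slightly, release and check.

```bash
python3 -m creep '[[0,0,0,-0.01,0,-0.02,-1],[0,0,0,-0.01,0,-0.02,-1],[0,0,0,-0.01,0,-0.02,-1],[0,0,0,-0.01,0,-0.01,0.1],[0,0,0,-0.01,0,0,0.1],[0,0,0,-0.01,0,0,0.1],[0,0,0,-0.01,0,0,0.1],[0,0,0,-0.01,0,0,0.1]]'
python3 -m creep '[[0,0,0,0,0,0.3,0.1],[0,0,0,0,0,0.6,0.1],[0,0,0,0,0,1,0.1],[0,0,0,0,0,1,0.1],[0,0,0,0,0,1,0.1],[0,0,0,0,0,1,0.1],[0,0,0,0,0,1,0.1],[0,0,0,0,0,1,0.1]]'|sed -n 2p
python3 -m creep '[[0,0,0,0,0,0.3,0.1],[0,0,0,0,0,0.6,0.1],[0,0,0,0,0,0.6,0.1],[0,0,0,0,0,0.6,0.1],[0,0,0,0,0,0.6,0.1],[0,0,0,0,0,0.6,0.1],[0,0,0,0,0,0.6,0.1],[0,0,0,0,0,0.6,0.1]]'|sed -n 2p
python3 - <<'E'
from h import *
s=snap("wrist");cv2.imwrite("pics/w8.png",s["color"]);stacked(s,3)
go([.4285,-.3626,.245],-37.5)
E
```

```text
time_s: 48.9
tool_pos: [0.5109, -0.109, 0.091]
tool_rot: [-0.706, -0.039, 0.04, 0.706]
contact_force: [-0.7, 0.5, 0.0]
width: 0.0471
tool_pos: [0.5102, -0.1087, 0.1894]
tool_pos: [0.5099, -0.1086, 0.2486]
bar px [257. 173.] [ 511.7 -108.5] [ 8.8 58.7] 6.5
key [ 0.5644 -0.1024] 76 [316. 178.] head/len from bar (np.float64(6.6), np.float64(0.0531))
rim z above expected (mm) -0.1 tilt [0.085 0.006] 1048
turn [-0.001 -0.001 -0.244] shift [-0.815 -2.539 -0.039] now [ 0.51   -0.1087  0.2489] head 6.4
```

```bash
python3 - <<'E'
from h import *
s=snap("wrist");P=cloud(s);hsv=s["color"]
d=P[...,:2]-RACK;rr=np.hypot(d[...,0],d[...,1]);a=np.degrees(np.arctan2(d[...,1],d[...,0]))-6.4
for lo in range(-180,180,30):
    k=(abs(rr-.052)<.005)&(a>lo)&(a<lo+30)&(P[...,2]>.05)&(redmask(s)==0)
    print(lo,k.sum(),np.percentile(P[k][:,2],[50,80,95]).round(4) if k.sum() else '')
c=s["color"][90:300,150:370];cv2.imwrite("pics/w8c.png",cv2.resize(c,None,fx=2.5,fy=2.5,interpolation=cv2.INTER_CUBIC))
E
```

```text
-180 1845 [0.3084 0.3136 0.3172]
-150 518 [0.0976 0.111  0.1124]
-120 473 [0.1013 0.1123 0.1135]
-90 475 [0.102  0.1129 0.114 ]
-60 462 [0.101  0.1133 0.1143]
-30 1097 [0.3075 0.3123 0.3164]
0 3889 [0.3219 0.3289 0.333 ]
30 271 [0.1108 0.112  0.1128]
60 281 [0.1099 0.111  0.1119]
90 277 [0.1092 0.1103 0.1111]
120 285 [0.1081 0.1099 0.1107]
150 3499 [0.3167 0.3272 0.3323]
```

View pics/w8c.png

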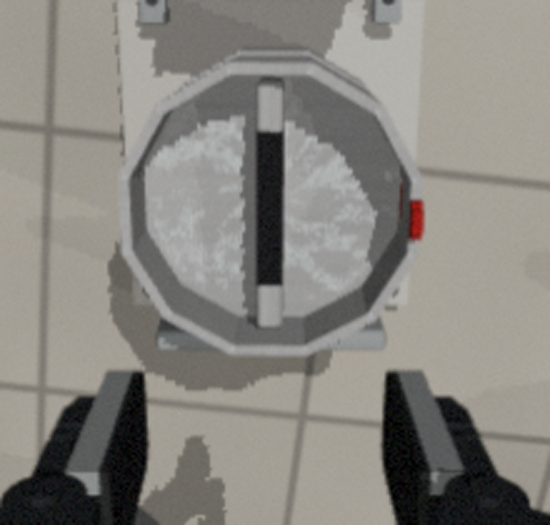

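```bash
python3 - <<'E'
from h import *
s=snap("wrist");P=cloud(s)
k=(abs(P[...,2])<.012)&(s["z_map"]>0);q=P[k];q=q[np.hypot(*(q[:,:2]-RACK).T)<.3]
A=np.c_[q[:,:2]-RACK,np.ones(len(q))];x=np.linalg.lstsq(A,q[:,2],rcond=None)[0];print("table",x.round(4),len(q))
d=P[...,:2]-RACK;rr=np.hypot(d[...,0],d[...,1])
k=(abs(rr-.053)<.0045)&(abs(P[...,2]-.111)<.0045)&(redmask(s)==0)
q=P[k];A=np.c_[q[:,:2]-RACK,np.ones(len(q))]
for _ in range(4):
    x=np.linalg.lstsq(A,q[:,2],rcond=None)[0];e=q[:,2]-A@x;m=abs(e)<.0012;q=q[m];A=A[m]
print("rim",x.round(4),len(q))
E
```

```text
table [ 0.0002 -0.0021  0.0003] 92942
rim [ 0.027  -0.0171  0.1115] 1264
```

The view shows the third tin about 2 mm −x of the lower ones, with its rim about 1.5 mm high and tilted roughly 0.03, so it isn't fully down. I'll regrasp, nudge it +x and press.

```bash
python3 -m creep '[[0,0,0,0.01,0,-0.3,0.1],[0,0,0,0.01,0,-0.6,0.1],[0,0,0,0.01,0,-0.95,0.1],[0,0,0,0.01,0,-0.95,0.1],[0,0,0,0.01,0,-0.95,0.1],[0,0,0,0.01,0,-0.95,0.1],[0,0,0,0.01,0,-0.95,0.1],[0,0,0,0.01,0,-0.95,0.1]]'|sed -n 2,4p
python3 -m creep '[[0,0,0,0,0,-0.3,0.1],[0,0,0,0,0,-0.63,0.1],[0,0,0,0,0,-0.63,0.1],[0,0,0,0,0,-0.63,-1],[0,0,0,0,0,-0.63,-1],[0,0,0,0,0,-0.63,-1],[0,0,0,0,0,-0.63,-1],[0,0,0,0,0,-0.63,-1]]' 40
python3 -m creep '[[0,0,0,0.01,0,0,-1],[0,0,0,0.02,0,-0.01,-1],[0,0,0,0.02,0,-0.02,-1],[0,0,0,0.02,0,-0.03,-1],[0,0,0,0.02,0,-0.04,-1],[0,0,0,0.02,0,-0.04,-1],[0,0,0,0.02,0,-0.04,-1],[0,0,0,0.02,0,-0.04,-1]]'
```

```text
tool_pos: [0.5121, -0.109, 0.1561]
tool_rot: [-0.706, -0.039, 0.04, 0.706]
contact_force: [0.3, 0.3, -0.2]
time_s: 52.25
tool_pos: [0.5134, -0.1095, 0.0955]
tool_rot: [0.706, 0.04, -0.039, -0.706]
contact_force: [-2.4, 0.7, 6.9]
width: 0.0084
time_s: 53.05
tool_pos: [0.5168, -0.1101, 0.0934]
tool_rot: [0.707, 0.041, -0.038, -0.705]
contact_force: [-2.0, -1.0, 7.2]
width: 0.0083
```

```bash
python3 -m creep '[[0,0,0,-0.02,0.01,-0.02,-1],[0,0,0,-0.03,0.01,-0.03,-1],[0,0,0,-0.03,0.01,-0.04,-1],[0,0,0,-0.03,0.01,-0.04,-1],[0,0,0,-0.03,0.01,-0.04,-1],[0,0,0,-0.03,0.01,-0.04,-1],[0,0,0,-0.03,0.01,-0.04,-1],[0,0,0,-0.03,0.01,-0.04,-1]]'
python3 - <<'E'
from h import *
s=snap("wrist");held(s);go([.513,-.1091,.09],6.4)
E
```

```text
time_s: 53.85
tool_pos: [0.5168, -0.1101, 0.0933]
tool_rot: [0.708, 0.044, -0.036, -0.704]
contact_force: [0.1, -0.7, 12.6]
width: 0.0084
key x,z mid (mm) [53.5  2.1] top y -24.4 197
rim circle x,z,r (mm) [0.7 2.2] 53.3 4372 origin below TCP 21.6
turn [ 0.001  0.004 -0.   ] shift [-0.038  0.01  -0.033] now [ 0.5168 -0.1101  0.0933] head 6.4
```

```bash
python3 -m creep '[[0,0,0,0,0,0,-0.3],[0,0,0,0,0,0,0.1],[0,0,0,0,0,0,0.1],[0,0,0,0,0,0,0.1],[0,0,0,0,0,0.3,0.1],[0,0,0,0,0,0.6,0.1],[0,0,0,0,0,1,0.1],[0,0,0,0,0,1,0.1]]'|sed -n 2,3p
python3 -m creep '[[0,0.004,0,0,0,0.3,0.1],[0,0.004,0,0,0,0.6,0.1],[0,0.004,0,0,0,0.6,0.1],[0,0.004,0,0,0,0.6,0.1],[0,0.004,0,0,0,0.6,0.1],[0,0.004,0,0,0,0.6,0.1],[0,0.004,0,0,0,0.6,0.1],[0,0.004,0,0,0,0.6,0.1]]'|sed -n 2p
cat >> h.py <<'E'
def rimfit(s,z):
    P=cloud(s);d=P[...,:2]-RACK;rr=np.hypot(d[...,0],d[...,1])
    k=(abs(rr-.053)<.0055)&(abs(P[...,2]-z)<.007)&(redmask(s)==0)
    q=P[k];A=np.c_[q[:,:2]-RACK,np.ones(len(q))]
    for _ in range(6):
        x=np.linalg.lstsq(A,q[:,2],rcond=None)[0];e=q[:,2]-A@x;m=abs(e)<max(.0012,1.5*e.std());q=q[m];A=A[m]
    print("rim tilt, z-expected mm",x[:2].round(3),((x[2]-z)*1000).round(1),len(q))
E
python3 - <<'E'
from h import *
s=snap("wrist");stacked(s,3);rimfit(s,.110)
go([.4285,-.3626,.245],-37.5)
E
```

```text
tool_pos: [0.52, -0.111, 0.1997]
tool_rot: [0.709, 0.047, -0.032, -0.703]
tool_pos: [0.5197, -0.111, 0.2588]
bar px [251. 165.] [ 516.8 -108.6] [ 9.5 58.1] 6.5
key [ 0.5617 -0.0957] 33 [301. 162.] head/len from bar (np.float64(16.1), np.float64(0.0466))
key [ 0.5696 -0.1019] 68 [308. 170.] head/len from bar (np.float64(7.3), np.float64(0.0532))
rim z above expected (mm) -2.6 tilt [-0.039  0.028] 494
rim tilt, z-expected mm [-0.001  0.002] -0.3 1282
turn [ 0.003  0.002 -0.244] shift [-0.913 -2.516 -0.141] now [ 0.5198 -0.111   0.2591] head 6.4
```

Third tin is now fully down: tilt ≈0, rim −0.3 mm from nominal, and the key below visible in the notch. On to the fourth.

```bash
for i in 1 2 3; do python3 -m creep '[[0.001,0.001,-0.03,-0.12,-0.35,0,0.1],[0.001,0.001,-0.06,-0.25,-0.7,-0.1,0.1],[0.001,0.001,-0.081,-0.304,-0.845,-0.2,0.1],[0.001,0.001,-0.081,-0.304,-0.845,-0.2,0.1],[0.001,0.001,-0.081,-0.304,-0.845,-0.2,0.1],[0.001,0.001,-0.081,-0.304,-0.845,-0.2,0.1],[0.001,0.001,-0.081,-0.304,-0.845,-0.2,0.1],[0.001,0.001,-0.081,-0.304,-0.845,-0.2,0.1]]'|sed -n 2p; done
python3 - <<'E'
from h import *
s=snap("wrist")
findtin(s,np.array([.4285,-.3626])); go([.4285,-.3626,.11],-37.4)
E
```

```text
tool_pos: [0.4899, -0.1949, 0.2396]
tool_pos: [0.46, -0.2789, 0.2202]
tool_pos: [0.4301, -0.3629, 0.2008]
bar px [253. 167.] [ 427.8 -362.4] [57.7  8.4] 53.0
key [ 0.4701 -0.3942] 65 [307. 172.] head/len from bar (np.float64(-37.0), np.float64(0.0529))
turn [ 0.    -0.001 -0.002] shift [-0.015  0.003 -0.906] now [ 0.43   -0.3629  0.2006] head -37.1
```

```bash
python3 -m creep '[[0,-0.001,0,-0.025,0.01,-0.3,0.1],[0,-0.001,0,-0.025,0.01,-0.6,0.1],[0,-0.001,0,-0.025,0.01,-0.95,0.1],[0,-0.001,0,-0.025,0.01,-0.95,0.1],[0,-0.001,0,-0.025,0.01,-0.95,0.1],[0,-0.001,0,-0.025,0.01,-0.95,0.1],[0,-0.001,0,-0.025,0.01,-0.95,0.1],[0,-0.001,0,-0.025,0.01,-0.95,0.1]]'|sed -n 2,3p
python3 -m creep '[[0,0,0,-0.015,0.01,-0.3,0.1],[0,0,0,-0.015,0.01,-0.6,0.1],[0,0,0,-0.015,0.01,-0.92,0.1],[0,0,0,-0.015,0.01,-0.92,0.1],[0,0,0,-0.015,0.01,-0.92,0.1],[0,0,0,-0.015,0.01,-0.92,-1],[0,0,0,-0.015,0.01,-0.92,-1],[0,0,0,-0.015,0.01,-0.92,-1]]' 40
python3 -m creep '[[0,0,0,0,0,0,-1],[0,0,0,0,0,0,-1],[0,0,0,0,0,0,-1],[0,0,0,0,0,0,-1],[0,0,0,0,0,0.3,-1],[0,0,0,0,0,0.6,-1],[0,0,0,0,0,1,-1],[0,0,0,0,0,1,-1]]' 40
python3 -m creep '[[0,0,0,0,0,0.4,-1],[0,0,0,0,0,0.8,-1],[0,0,0,0,0,1,-1],[0,0,0,0,0,1,-1],[0,0,0,0,0,1,-1],[0,0,0,0,0,1,-1],[0,0,0,0,0,1,-1],[0,0,0,0,0,1,-1]]' 40|sed -n 2p
python3 - <<'E'
from h import *
s=snap("wrist");held(s);go([.5165,-.1086,.25],6.4)
E
```

```text
tool_pos: [0.4283, -0.3627, 0.1076]
tool_rot: [0.671, -0.223, 0.226, -0.67]
time_s: 59.6
tool_pos: [0.428, -0.3629, 0.0178]
tool_rot: [0.672, -0.222, 0.227, -0.669]
contact_force: [0.6, -0.4, -0.7]
width: 0.0086
time_s: 60.4
tool_pos: [0.4309, -0.3658, 0.1242]
tool_rot: [0.674, -0.219, 0.231, -0.667]
contact_force: [0.1, -0.6, -1.1]
width: 0.0088
tool_pos: [0.4303, -0.3652, 0.2223]
key x,z mid (mm) [53.   0.9] top y -27.9 191
rim circle x,z,r (mm) [0.3 1.2] 53.1 4317 origin below TCP 18.1
turn [0.002 0.005 0.241] shift [0.86  2.568 0.272] now [ 0.4305 -0.3654  0.2228] head -37.0
```

```bash
for i in 1 2 3; do python3 -m creep '[[0.001,0.002,0.03,0.12,0.35,0,-1],[0.001,0.002,0.06,0.25,0.7,0,-1],[0.001,0.002,0.0803,0.286,0.858,0,-1],[0.001,0.002,0.0803,0.286,0.858,0,-1],[0.001,0.002,0.0803,0.286,0.858,0,-1],[0.001,0.002,0.0803,0.286,0.858,0,-1],[0.001,0.002,0.0803,0.286,0.858,0,-1],[0.001,0.002,0.0803,0.286,0.858,0,-1]]'|sed -n 2p; done
python3 - <<'E'
from h import *
go([.5163,-.1096,.145],6.4)
E
```

```text
tool_pos: [0.4588, -0.2803, 0.2228]
tool_pos: [0.4872, -0.1952, 0.2227]
tool_pos: [0.5157, -0.1102, 0.2227]
turn [-0.    -0.001  0.002] shift [ 0.006  0.006 -0.777] now [ 0.5157 -0.1102  0.2227] head 6.1
```

```bash
python3 -m creep '[[0,-0.001,0.002,0,0.005,-0.3,-1],[0,-0.001,0.002,0,0.005,-0.6,-1],[0,-0.001,0.002,0,0.005,-0.8,-1],[0,-0.001,0.002,0,0.005,-0.8,-1],[0,-0.001,0.002,0,0.005,-0.8,-1],[0,-0.001,0.002,0,0.005,-0.8,-1],[0,-0.001,0.002,0,0.005,-0.8,-1],[0,-0.001,0.002,0,0.005,-0.8,-1]]'|sed -n 2,4p
python3 - <<'E'
from h import *
go([.5163,-.1096,.1221],6.4)
E
```

```text
tool_pos: [0.5165, -0.1099, 0.1442]
tool_rot: [-0.706, -0.04, 0.039, 0.706]
contact_force: [0.6, -0.8, -2.9]
turn [-0.     0.001 -0.   ] shift [-0.002  0.003 -0.221] now [ 0.5165 -0.1099  0.1442] head 6.4
```

```bash
python3 -m creep '[[0,0,0,0,0.003,-0.06,-1],[0,0,0,0,0.003,-0.12,-1],[0,0,0,0,0.003,-0.16,-1],[0,0,0,0,0.003,-0.19,-1],[0,0,0,0,0.003,-0.22,-1],[0,0,0,0,0.003,-0.24,-1],[0,0,0,0,0.003,-0.24,-1],[0,0,0,0,0.003,-0.24,-1]]'
python3 -m creep '[[0,0,0,0,0,-0.02,-1],[0,0,0,0,0,-0.02,-1],[0,0,0,0,0,-0.02,-1],[0,0,0,0,0,-0.02,-1],[0,0,0,0,0,-0.02,-1],[0,0,0,0,0,-0.02,-1],[0,0,0,0,0,-0.02,-1],[0,0,0,0,0,-0.02,-1]]'
python3 - <<'E'
from h import *
go([.5163,-.1096,.1221],6.4);held(snap("wrist"))
E
```

```text
time_s: 65.25
tool_pos: [0.5167, -0.1097, 0.1218]
tool_rot: [0.706, 0.04, -0.039, -0.706]
contact_force: [-2.6, 1.3, 5.8]
width: 0.0089
time_s: 66.05
tool_pos: [0.5168, -0.1097, 0.1217]
tool_rot: [-0.706, -0.04, 0.039, 0.706]
contact_force: [-5.9, 0.3, 8.1]
width: 0.0087
turn [-0.  0. -0.] shift [-0.005  0.001  0.004] now [ 0.5168 -0.1097  0.1217] head 6.4
key x,z mid (mm) [ -5.  113.7] top y 7.8 117
rim circle x,z,r (mm) [0.3 2.8] 54.0 205 origin below TCP 53.8
```

```bash
python3 -m creep '[[0,0,0,0,0,0.01,-0.3],[0,0,0,0,0,0.01,0.1],[0,0,0,0,0,0.01,0.1],[0,0,0,0,0,0.01,0.1],[0,0,0,0,0,0.3,0.1],[0,0,0,0,0,0.6,0.1],[0,0,0,0,0,1,0.1],[0,0,0,0,0,1,0.1]]'|sed -n 2,3p
python3 -m creep '[[0,0,0,0,0,0.3,0.1],[0,0,0,0,0,0.6,0.1],[0,0,0,0,0,0.6,0.1],[0,0,0,0,0,0.6,0.1],[0,0,0,0,0,0.6,0.1],[0,0,0,0,0,0.6,0.1],[0,0,0,0,0,0.6,0.1],[0,0,0,0,0,0.6,0.1]]'|sed -n 2p
python3 - <<'E'
from h import *
s=snap("wrist");stacked(s,4);rimfit(s,.142)
go([.456,.411,.23],-67.8)
E
```

```text
tool_pos: [0.52, -0.1107, 0.2286]
tool_rot: [0.707, 0.044, -0.035, -0.705]
tool_pos: [0.5198, -0.1106, 0.2877]
bar px [250. 169.] [ 517.  -109.9] [ 8.9 57.8] 6.2
key [ 0.5622 -0.0953] 12 [301. 164.] head/len from bar (np.float64(17.9), np.float64(0.0474))
key [ 0.5699 -0.1037] 73 [308. 173.] head/len from bar (np.float64(6.7), np.float64(0.0532))
rim z above expected (mm) -2.7 tilt [-0.046  0.034] 486
rim tilt, z-expected mm [-0.001  0.003] -0.3 1281
turn [ 0.003  0.002 -0.412] shift [-0.639  5.217 -0.58 ] now [ 0.5199 -0.1107  0.288 ] head 6.4
```

Fourth tin seated: tilt ≈0, rim −0.3 mm. Now the lid.

```bash
for i in 1 2 3 4 5 6; do python3 -m creep '[[0.0005,0.0003,-0.02,-0.04,0.3,0,0.1],[0.0005,0.0003,-0.05,-0.08,0.6,-0.1,0.1],[0.0005,0.0003,-0.0687,-0.107,0.88,-0.13,0.1],[0.0005,0.0003,-0.0687,-0.107,0.88,-0.13,0.1],[0.0005,0.0003,-0.0687,-0.107,0.88,-0.13,0.1],[0.0005,0.0003,-0.0687,-0.107,0.88,-0.13,0.1],[0.0005,0.0003,-0.0687,-0.107,0.88,-0.13,0.1],[0.0005,0.0003,-0.0687,-0.107,0.88,-0.13,0.1]]'|sed -n 2p; done
python3 - <<'E'
from h import *
s=snap("wrist");cv2.imwrite("pics/w9.png",s["color"])
findtin(s,np.array([.456,.411]),bart=.034,keyz=.012); go([.456,.411,.12],-67.8)
E
```

```text
tool_pos: [0.5093, -0.0234, 0.2751]
tool_pos: [0.4989, 0.0638, 0.2624]
tool_pos: [0.4884, 0.151, 0.2496]
tool_pos: [0.4781, 0.2383, 0.2369]
tool_pos: [0.4677, 0.3256, 0.2242]
tool_pos: [0.4573, 0.4128, 0.2116]
bar px [254. 164.] [460.  414.3] [49.8  8.4] 21.6
key [0.4724 0.3766] 38 [290. 162.] head/len from bar (np.float64(-71.7), np.float64(0.0397))
turn [0.001 0.001 0.002] shift [-0.013 -0.02  -0.916] now [0.4573 0.413  0.2116] head -68.1
```

View pics/w9.png

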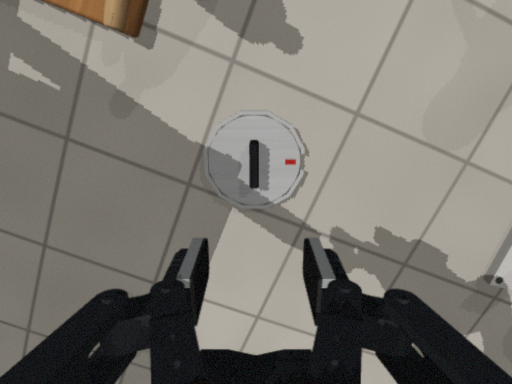

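The lid's bar is at (254,164), its mark at (290,162) lies on the lid's +x axis, and its edge circle centre is near (254.5,159).

```bash
python3 - <<'E'
from h import *
s=snap("wrist");print(onplane(s,[(254.5,159)],.012).round(4))
P=cloud(s);c=np.array([.46,.414]);d=np.hypot(P[...,0]-c[0],P[...,1]-c[1])
k=(d<.075)&(P[...,2]>.006)&(P[...,2]<.018);print(cv2.minEnclosingCircle((P[k][:,:2]*1000).astype(np.float32)),P[k].mean(0))
k=(d<.05)&(P[...,2]>.028);print(P[k].mean(0).round(4),cv2.minAreaRect((P[k][:,:2]*1000).astype(np.float32)))
E
```

```text
[[0.4604 0.4141 0.012 ]]
((457.4137878417969, 413.5127868652344), 56.79340362548828) [0.45874561 0.41464564 0.01182275]
[0.4663 0.4164 0.2697] ((458.3518981933594, 412.89056396484375), (48.01533126831055, 99.98255920410156), 34.14735412597656)
```

```bash
python3 -m creep '[[0.001,0.001,0,0.015,0,-0.3,0.1],[0.001,0.001,0,0.015,0,-0.6,0.1],[0.001,0.001,0,0.015,0,-1,0.1],[0.001,0.001,0,0.015,0,-1,0.1],[0.001,0.001,0,0.015,0,-1,0.1],[0.001,0.001,0,0.015,0,-1,0.1],[0.001,0.001,0,0.015,0,-1,0.1],[0.001,0.001,0,0.015,0,-1,0.1]]'|sed -n 2,3p
python3 - <<'E'
from h import *
go([.46,.4142,.0165],-68.3)
E
```

```text
tool_pos: [0.4597, 0.4139, 0.1138]
tool_rot: [-0.584, 0.396, -0.396, 0.587]
turn [-0.001  0.001 -0.001] shift [ 0.003  0.003 -0.973] now [0.4597 0.4139 0.1138] head -68.1
```

```bash
python3 -m creep '[[0,0.001,0,-0.01,-0.01,-0.3,0.1],[0,0.001,0,-0.01,-0.01,-0.6,0.1],[0,0.001,0,-0.01,-0.01,-0.96,0.1],[0,0.001,0,-0.01,-0.01,-0.96,0.1],[0,0.001,0,-0.01,-0.01,-0.96,0.1],[0,0.001,0,-0.01,-0.01,-0.96,-1],[0,0.001,0,-0.01,-0.01,-0.96,-1],[0,0.001,0,-0.01,-0.01,-0.96,-1]]' 40
python3 -m creep '[[0,0,0,0,0,0,-1],[0,0,0,0,0,0,-1],[0,0,0,0,0,0,-1],[0,0,0,0,0,0,-1],[0,0,0,0,0,0.3,-1],[0,0,0,0,0,0.6,-1],[0,0,0,0,0,1,-1],[0,0,0,0,0,1,-1]]' 40
python3 -m creep '[[0,0,0,0,0,0.4,-1],[0,0,0,0,0,0.8,-1],[0,0,0,0,0,1,-1],[0,0,0,0,0,1,-1],[0,0,0,0,0,1,-1],[0,0,0,0,0,1,-1],[0,0,0,0,0,1,-1],[0,0,0,0,0,1,-1]]' 40|sed -n 2p
python3 - <<'E'
from h import *
s=snap("wrist");cv2.imwrite("pics/w10.png",s["color"]);go([.517,-.1099,.23],6.4)
t,h,M=tool();P=(cloud(s)-t)@M;g=P.reshape(-1,3);m=redmask(s).ravel()>0;q=g[m&(abs(g[:,0])<.06)&(abs(g[:,2])<.04)]
print("mark",(np.median(q,0)*1000).round(1),len(q)); y=np.median(q,0)[1]
f=g[(abs(g[:,1]-y)<.002)&(np.hypot(g[:,0],g[:,2])<.07)]; e=f[np.hypot(f[:,0],f[:,2])>.03]
# outer edge by angle bins
a=np.degrees(np.arctan2(e[:,2],e[:,0]));rr=np.hypot(e[:,0],e[:,2]);b=[]
for lo in range(-180,180,5):
    k=(a>=lo)&(a<lo+5)
    if k.sum()>15: i=np.percentile(rr[k],97);b.append((np.radians(lo+2.5),i))
b=np.array(b);p=np.c_[b[:,1]*np.cos(b[:,0]),b[:,1]*np.sin(b[:,0])];p=p[b[:,1]>.05]
x=np.linalg.lstsq(np.c_[2*p,np.ones(len(p))],(p**2).sum(1),rcond=None)[0];print("circle mm",(x[:2]*1000).round(1),np.sqrt(x[2]+x[:2]@x[:2])*1000,len(p))
E
```

```text
time_s: 74.25
tool_pos: [0.4601, 0.4141, 0.0204]
tool_rot: [-0.584, 0.396, -0.396, 0.588]
contact_force: [0.2, 0.8, 0.9]
width: 0.0089
time_s: 75.05
tool_pos: [0.4634, 0.4166, 0.1273]
tool_rot: [-0.58, 0.395, -0.397, 0.592]
contact_force: [1.3, 0.5, -1.1]
width: 0.0088
tool_pos: [0.4628, 0.4161, 0.2252]
turn [-0.005  0.001  0.414] shift [ 0.54  -5.261  0.042] now [0.463  0.4162 0.2258] head -68.1
mark [40.2  8.7 -2.7] 191
circle mm [-0.1 -2.3] 54.62311702241664 52
```

View pics/w10.png

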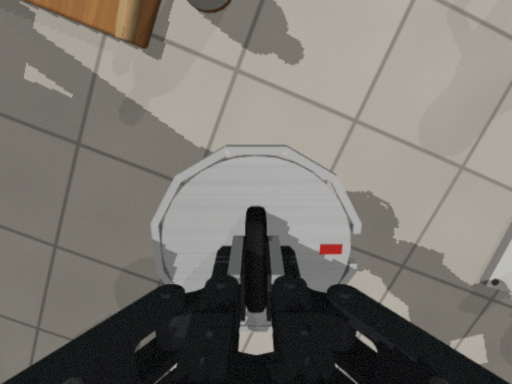

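The lid is held by its handle. The mark at (330,249) lies on the tool's x axis, and the centre is offset about −2.5 mm along the bar.

```bash
for i in 1 2 3 4 5 6; do python3 -m creep '[[-0.0008,0.0002,0.02,0.03,-0.3,0,-1],[-0.0008,0.0002,0.05,0.06,-0.6,0,-1],[-0.0008,0.0002,0.069,0.09,-0.875,0,-1],[-0.0008,0.0002,0.069,0.09,-0.875,0,-1],[-0.0008,0.0002,0.069,0.09,-0.875,0,-1],[-0.0008,0.0002,0.069,0.09,-0.875,0,-1],[-0.0008,0.0002,0.069,0.09,-0.875,0,-1],[-0.0008,0.0002,0.069,0.09,-0.875,0,-1]]'|sed -n 2p; done
python3 - <<'E'
from h import *
go([.5167,-.1074,.18],6.4)
E
```

```text
tool_pos: [0.4718, 0.3294, 0.2256]
tool_pos: [0.4807, 0.2427, 0.2256]
tool_pos: [0.4896, 0.1559, 0.2256]
tool_pos: [0.4985, 0.0691, 0.2255]
tool_pos: [0.5074, -0.0176, 0.2256]
tool_pos: [0.5164, -0.1043, 0.2256]
turn [ 0.    -0.001 -0.002] shift [ 0.003 -0.031 -0.456] now [ 0.5164 -0.1043  0.2256] head 6.8
```

```bash
python3 -m creep '[[0,-0.001,-0.002,0,-0.03,-0.15,-1],[0,-0.001,-0.002,0,-0.03,-0.3,-1],[0,-0.001,-0.002,0,-0.03,-0.45,-1],[0,-0.001,-0.002,0,-0.03,-0.45,-1],[0,-0.001,-0.002,0,-0.03,-0.45,-1],[0,-0.001,-0.002,0,-0.03,-0.45,-1],[0,-0.001,-0.002,0,-0.03,-0.45,-1],[0,-0.001,-0.002,0,-0.03,-0.45,-1]]'|sed -n 2,4p
python3 - <<'E'
from h import *
go([.5167,-.1074,.1567],6.4)
E
```

```text
tool_pos: [0.5169, -0.1074, 0.1814]
tool_rot: [0.706, 0.04, -0.039, -0.706]
contact_force: [0.3, -0.4, -1.5]
turn [ 0.     0.001 -0.   ] shift [-0.002  0.    -0.247] now [ 0.5169 -0.1074  0.1814] head 6.4
```

```bash
python3 -m creep '[[0,0,0,0,0,-0.06,-1],[0,0,0,0,0,-0.12,-1],[0,0,0,0,0,-0.16,-1],[0,0,0,0,0,-0.2,-1],[0,0,0,0,0,-0.23,-1],[0,0,0,0,0,-0.25,-1],[0,0,0,0,0,-0.265,-1],[0,0,0,0,0,-0.265,-1]]'
python3 -m creep '[[0,0,0,0,0,-0.02,-1],[0,0,0,0,0,-0.02,-1],[0,0,0,0,0,-0.02,-1],[0,0,0,0,0,-0.02,-1],[0,0,0,0,0,-0.02,-1],[0,0,0,0,0,-0.02,-1],[0,0,0,0,0,-0.02,-1],[0,0,0,0,0,-0.02,-1]]'
```

```text
time_s: 82.3
tool_pos: [0.5171, -0.1075, 0.1564]
tool_rot: [0.706, 0.04, -0.039, -0.706]
contact_force: [-3.7, 0.1, 4.8]
width: 0.0088
time_s: 83.1
tool_pos: [0.5172, -0.1075, 0.1564]
tool_rot: [0.706, 0.04, -0.039, -0.706]
contact_force: [-4.9, 2.2, 7.8]
width: 0.0087
```

```bash
python3 -m creep '[[0,0,0,0,0,0.01,-0.3],[0,0,0,0,0,0.01,0.1],[0,0,0,0,0,0.01,0.1],[0,0,0,0,0,0.01,0.1],[0,0,0,0,0,0.3,0.1],[0,0,0,0,0,0.6,0.1],[0,0,0,0,0,1,0.1],[0,0,0,0,0,1,0.1]]'|sed -n 2,4p
python3 - <<'E'
from h import *
s=snap("wrist");cv2.imwrite("pics/w11.png",s["color"])
P=cloud(s);d=P[...,:2]-np.array([.517,-.11]);rr=np.hypot(d[...,0],d[...,1])
k=(rr<.05)&(abs(P[...,2]-.148)<.008);q=P[k];A=np.c_[q[:,:2]-[.517,-.11],np.ones(len(q))]
for _ in range(4):
    x=np.linalg.lstsq(A,q[:,2],rcond=None)[0];e=q[:,2]-A@x;m=abs(e)<max(.0015,1.5*e.std());q=q[m];A=A[m]
print("lid top tilt",x[:2].round(3),"z-.148 mm",(x[2]-.148)*1000,len(q))
print("circle",cv2.minEnclosingCircle((P[(rr<.065)&(P[...,2]>.142)&(P[...,2]<.154)][:,:2]*1000).astype(np.float32)))
findtin(s,np.array([.517,-.11]),z0=.136,bart=.034,keyz=.012)
go([.4975,.0245,.26],6.4)
E
```

```text
tool_pos: [0.5201, -0.1084, 0.2633]
tool_rot: [0.708, 0.044, -0.035, -0.704]
contact_force: [1.1, 0.1, 1.5]
lid top tilt [0.    0.002] z-.148 mm -0.18243316285757039 9263
circle ((517.96240234375, -110.0770492553711), 57.238990783691406)
bar px [250. 189.] [ 517.4 -107.6] [ 9.4 51.1] 6.5
key [ 0.5699 -0.1031] 67 [312. 183.] head/len from bar (np.float64(4.8), np.float64(0.0527))
key [ 0.5576 -0.1062] 67 [297. 185.] head/len from bar (np.float64(2.0), np.float64(0.0402))
turn [ 0.001  0.003 -0.   ] shift [-0.215  1.326 -0.002] now [ 0.519  -0.1081  0.2602] head 6.4
```

View pics/w11.png

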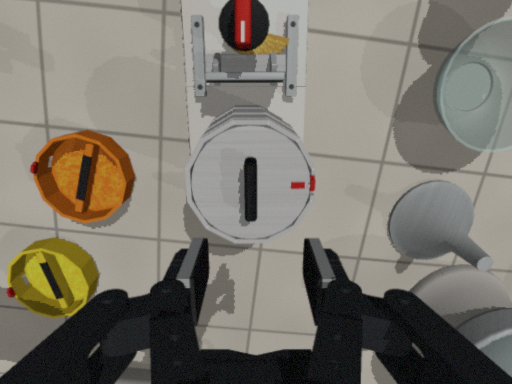

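The lid is flat on the stack, with the tin's key at (312,183) in its notch next to the mark at (297,185). The knob is at (243,20), in line with the rack.

```bash
for i in 1 2; do python3 -m creep '[[0,0.0015,0,-0.05,0.3,0,0.1],[0,0.0015,0,-0.11,0.67,0,0.1],[0,0.0015,0,-0.11,0.67,0,0.1],[0,0.0015,0,-0.11,0.67,0,0.1],[0,0.0015,0,-0.11,0.67,0,0.1],[0,0.0015,0,-0.11,0.67,0,0.1],[0,0.0015,0,-0.11,0.67,0,0.1],[0,0.0015,0,-0.11,0.67,0,0.1]]'|sed -n 2p; done
python3 - <<'E'
from h import *
s=snap("wrist");P=cloud(s)
for c,n,m in blobs(redmask(s),200):
    w=onplane(s,np.argwhere(m)[:,::-1],.115)[:,:2]*1000;print(c,n,cv2.minAreaRect(w.astype(np.float32)))
go([.4975,.0245,.094],6.4)
E
```

```text
tool_pos: [0.508, -0.0416, 0.2601]
tool_pos: [0.4971, 0.0249, 0.2601]
[254.99250375 168.50674663] 667 ((496.807861328125, 27.882617950439453), (13.267267227172852, 48.335330963134766), 5.903689861297607)
turn [ 0.001 -0.     0.   ] shift [ 0.004 -0.005 -1.661] now [0.4971 0.025  0.2601] head 6.3
```

```bash
python3 -m creep '[[0,0,0,0,0,-0.3,0.1],[0,0,0,0,0,-0.6,0.1],[0,0,0,0,0,-1,0.1],[0,0,0,0,0,-1,0.1],[0,0,0,0,0,-1,0.1],[0,0,0,0,0,-1,0.1],[0,0,0,0,0,-1,0.1],[0,0,0,0,0,-1,0.1]]'|sed -n 2,4p
python3 -m creep '[[0,0,0,-0.01,0,-0.2,0.1],[0,0,0,-0.01,0,-0.4,0.1],[0,0,0,-0.01,0,-0.66,0.1],[0,0,0,-0.01,0,-0.66,0.1],[0,0,0,-0.01,0,-0.66,-1],[0,0,0,-0.01,0,-0.66,-1],[0,0,0,-0.01,0,-0.66,-1],[0,0,0,-0.01,0,-0.66,-1]]' 40
python3 -m creep '[[0,0,0,0,0,0,-1],[0,0,0,0,0,0,-1],[0,0,0,0,0,0,-1],[0,0,0,0,0,0,-1],[0,0,0,0,0,0,-1],[0,0,0,0,0,0,-1],[0,0,0,0,0,0,-1],[0,0,0,0,0,0,-1]]' 60
```

```text
tool_pos: [0.4982, 0.0249, 0.1621]
tool_rot: [0.707, 0.04, -0.038, -0.705]
contact_force: [0.8, -0.2, 0.4]
time_s: 87.2
tool_pos: [0.4963, 0.0246, 0.0981]
tool_rot: [0.707, 0.039, -0.039, -0.705]
contact_force: [-8.8, -1.6, 7.7]
width: 0.013
time_s: 88.0
tool_pos: [0.4963, 0.0246, 0.0982]
tool_rot: [0.707, 0.038, -0.039, -0.705]
contact_force: [-3.3, -1.4, -1.0]
width: 0.0126
```

```bash
python3 -m creep '[[0,0,-0.03,0,0,0,-1],[0,0,-0.07,0,0,0,-1],[0,0,-0.11,0,0,0,-1],[0,0,-0.15,0,0,0,-1],[0,0,-0.19,0,0,0,-1],[0,0,-0.23,0,0,0,-1],[0,0,-0.26,0,0,0,-1],[0,0,-0.28,0,0,0,-1]]'
python3 -m creep '[[0,0,-0.02,0,0,0,-1],[0,0,-0.03,0,0,0,-1],[0,0,-0.04,0,0,0,-1],[0,0,-0.05,0,0,0,-1],[0,0,-0.06,0,0,0,-1],[0,0,-0.07,0,0,0,-1],[0,0,-0.07,0,0,0,-1],[0,0,-0.07,0,0,0,-1]]'
python3 - <<'E'
from h import *
print(tool()[1],r.get_state()["wrist_torque"].round(3))
E
```

```text
time_s: 88.8
tool_pos: [0.4967, 0.0245, 0.0982]
tool_rot: [0.656, -0.267, 0.265, -0.654]
contact_force: [-0.4, -0.7, -4.8]
width: 0.0124
time_s: 89.6
tool_pos: [0.4969, 0.0244, 0.0982]
tool_rot: [0.623, -0.337, 0.335, -0.621]
contact_force: [-0.6, -0.6, -2.9]
width: 0.0125
-56.74170542576423 [-0.147  0.205  0.043]
```

```bash
python3 -m creep '[[0,0,-0.01,0,0,0,-1],[0,0,-0.02,0,0,0,-1],[0,0,-0.03,0,0,0,-1],[0,0,-0.04,0,0,0,-1],[0,0,-0.05,0,0,0,-1],[0,0,-0.06,0,0,0,-1],[0,0,-0.06,0,0,0,-1],[0,0,-0.06,0,0,0,-1]]'
python3 - <<'E'
from h import *
print(tool()[1],r.get_state()["wrist_torque"].round(3))
E
python3 -m creep '[[0,0,-0.01,0,0,0,-1],[0,0,-0.02,0,0,0,-1],[0,0,-0.03,0,0,0,-1],[0,0,-0.03,0,0,0,-1],[0,0,-0.03,0,0,0,-1],[0,0,-0.03,0,0,0,-1],[0,0,-0.03,0,0,0,-1],[0,0,-0.03,0,0,0,-1]]'
python3 - <<'E'
from h import *
print(tool()[1],r.get_state()["wrist_torque"].round(3))
E
```

```text
time_s: 90.4
tool_pos: [0.4969, 0.0243, 0.0982]
tool_rot: [0.589, -0.393, 0.392, -0.587]
contact_force: [-1.2, -1.2, -2.6]
width: 0.0125
-67.49006119108593 [-0.222  0.206  0.079]
time_s: 91.2
tool_pos: [0.4969, 0.0242, 0.0983]
tool_rot: [0.57, -0.42, 0.419, -0.568]
contact_force: [-1.3, 0.0, -3.4]
width: 0.0122
-72.84682396498008 [-0.158  0.152  1.365]
```

Torque jumped to 1.4 N m at about 79°, so the jaw is tight. Release, rise and check.

```bash
python3 -m creep '[[0,0,0,0,0,0,-0.5],[0,0,0,0,0,0,0.1],[0,0,0,0,0,0,0.1],[0,0,0,0,0,0,0.1],[0,0,0,0,0,0,0.1],[0,0,0,0,0,0.3,0.1],[0,0,0,0,0,0.6,0.1],[0,0,0,0,0,1,0.1]]'|sed -n 2,5p
python3 -m creep '[[0,0,0,0,0,0.3,0.1],[0,0,0,0,0,0.6,0.1],[0,0,0,0,0,1,0.1],[0,0,0,0,0,1,0.1],[0,0,0,0,0,1,0.1],[0,0,0,0,0,1,0.1],[0,0,0,0,0,1,0.1],[0,0,0,0,0,1,0.1]]'|sed -n 2,5p
python3 - <<'E'
from h import *
s=snap("wrist");cv2.imwrite("pics/w12.png",s["color"]);P=cloud(s)
for c,n,m in blobs(redmask(s),30):
    w=onplane(s,np.argwhere(m)[:,::-1],.115)[:,:2]*1000;print(c.round(),n,cv2.minAreaRect(w.astype(np.float32)))
d=P[...,:2]-np.array([.517,-.11]);rr=np.hypot(d[...,0],d[...,1])
k=(rr<.05)&(abs(P[...,2]-.148)<.008);q=P[k];A=np.c_[q[:,:2]-[.517,-.11],np.ones(len(q))]
for _ in range(4):
    x=np.linalg.lstsq(A,q[:,2],rcond=None)[0];e=q[:,2]-A@x;m=abs(e)<max(.0015,1.5*e.std());q=q[m];A=A[m]
print("lid top tilt",x[:2].round(3),"z-.148 mm",(x[2]-.148)*1000,len(q))
findtin(s,np.array([.517,-.11]),z0=.136,bart=.034,keyz=.012)
E
```

```text
tool_pos: [0.4957, 0.0243, 0.1976]
tool_rot: [0.571, -0.422, 0.418, -0.567]
contact_force: [0.5, -0.1, -0.4]
width: 0.0468
tool_pos: [0.4951, 0.0243, 0.2961]
tool_rot: [0.571, -0.422, 0.418, -0.567]
contact_force: [-0.2, 0.0, -0.7]
width: 0.0469
[412. 137.] 67 ((569.9794311523438, -120.46839141845703), (4.511009216308594, 15.010763168334961), 6.609588623046875)
[256. 157.] 525 ((500.21026611328125, 25.057462692260742), (47.29872512817383, 13.857027053833008), 20.28851318359375)
[409. 151.] 63 ((556.3492431640625, -124.02606201171875), (11.904440879821777, 5.774953842163086), 11.384946823120117)
lid top tilt [ 0.004 -0.   ] z-.148 mm -0.16114400813202479 6626
bar px [400. 195.] [ 520.4 -105.2] [13.  56.4] 6.4
key [ 0.5703 -0.1031] 67 [412. 137.] head/len from bar (np.float64(2.5), np.float64(0.05))
key [ 0.5581 -0.1064] 63 [409. 151.] head/len from bar (np.float64(-1.7), np.float64(0.0377))
```

View pics/w12.png

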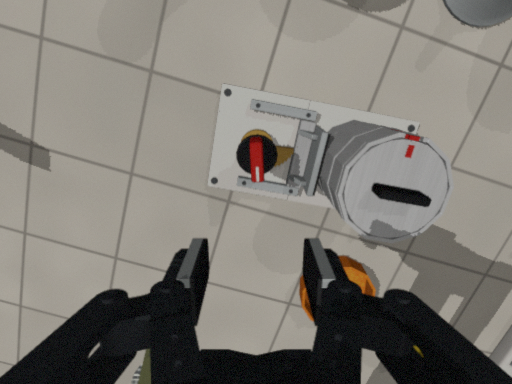

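The final view shows the jaw against the stack, the lid flat with the key in its notch, and the knob at about 20°, which puts the cam at about 1.33 rad. Nothing touches the robot, so I'm handing in.

```bash
python3 - <<'E'
from h import *
print(r.sign_off(), r.get_state()["time_s"])
E
```

```text
the job is handed in; nothing more can be done
the job is handed in; nothing more can be done
```

I opened the cam, stacked all four tins and then the lid on the rack's seat with the notches over the keys, closed the cam against the stack, and handed the job in. The last clock reading I noted was about 91 s, just before I released the knob. No verdict was reported.

**Final checks:**
- **Lid:** flat (tilt about 0.004 rad), height within 0.2 mm of nominal, and the key below visible in its notch.
- **Cam:** reads about 1.33 rad. The turning torque jumped to 1.4 N m when the jaw tightened, but I could not measure the jaw's contact force directly.
- **Robot:** clear of everything, with tool force near zero.

**What went wrong or disagreed:**
- **A tin was knocked:** one tin moved about 25 mm early in the run. I found it again in the camera view before gripping it.
- **Third tin:** it first sat about 1.5 mm high and slightly tilted. I gripped it again and pressed it down, and it then checked level.
- **Stack position:** the upper items sit about 4 mm towards the rack's +x compared with the lowest two tins as measured when placed. That is within the 11 mm limit.

I did not re-measure the other things on the worktop at the end. The robot never worked close to them, and no contact showed.

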